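# Change over the battery charging dock

## Task

Change over the laptop battery dock: turn its selector back to off (the long mark), then pull the clear guard fully open, move every charged pack from the dock's ledges into the grey tray, and lay each pack from the grey mat squarely on a ledge of its own, centred along it. With the selector still off, push the guard fully shut again and then turn the selector clockwise from off by one click for each pack now in the dock. Leave the other things on the bench alone.

Things in the scene. Friction and masses are not known exactly. Their poses are not given: they have to be found in the camera images.
- old1: Charged battery pack that starts on berth 1 of the dock (None if that berth starts empty): black slab 100 x 44 x 20 mm, about 0.18 kg, white label and brass contact strip on both faces (it may lie either face up and either way round). Origin at its centre, x along the 100 mm, z through the 20 mm thickness.
- old2: Charged battery pack that starts on berth 2 of the dock (None if that berth starts empty): black slab 100 x 44 x 20 mm, about 0.18 kg, white label and brass contact strip on both faces (it may lie either face up and either way round). Origin at its centre, x along the 100 mm, z through the 20 mm thickness.
- old3: Charged battery pack that starts on berth 3 of the dock (None if that berth starts empty): black slab 100 x 44 x 20 mm, about 0.18 kg, white label and brass contact strip on both faces (it may lie either face up and either way round). Origin at its centre, x along the 100 mm, z through the 20 mm thickness.
- new1: Flat battery pack that starts on the grey mat to the right of the dock (None if absent): black slab 100 x 44 x 20 mm, about 0.18 kg, white label and brass contact strip on both faces (it may lie either face up and either way round). Origin at its centre, x along the 100 mm, z through the 20 mm thickness. The mat's top is 2 mm above the table.
- new2: Flat battery pack that starts on the grey mat to the right of the dock (None if absent): black slab 100 x 44 x 20 mm, about 0.18 kg, white label and brass contact strip on both faces (it may lie either face up and either way round). Origin at its centre, x along the 100 mm, z through the 20 mm thickness. The mat's top is 2 mm above the table.
- new3: Flat battery pack that starts on the grey mat to the right of the dock (None if absent): black slab 100 x 44 x 20 mm, about 0.18 kg, white label and brass contact strip on both faces (it may lie either face up and either way round). Origin at its centre, x along the 100 mm, z through the 20 mm thickness. The mat's top is 2 mm above the table.
- dock: Charging dock, fixed to the table, 220 x 310 mm. Origin on the table under its middle, x to its back (away from the robot at yaw 0), y to its left, z up. Base plate top 20 mm high, front wall at x -90 mm up to 48 mm, side walls 302 mm apart up to 45 mm, white housing at the back (x 86 to 122 mm) up to 75 mm.
- berth1 (a point): Berth 1 (right): centre of the top face of a narrow ledge, 96 x 28 mm, on a post 60 mm above the table; ledges 90 mm apart. x runs along it, 0.175 rad uphill to the dock's back; y left; z square to it. A pack lies flat along it, overhanging 8 mm each side, its centre at (0, 0, 10 mm) in this frame. A stop, 8 mm proud, faces the pack's lower end at x -54 mm (the pack ends at -50).
- berth2 (a point): Berth 2 (middle): centre of the top face of a narrow ledge, 96 x 28 mm, on a post 60 mm above the table; ledges 90 mm apart. x runs along it, 0.175 rad uphill to the dock's back; y left; z square to it. A pack lies flat along it, overhanging 8 mm each side, its centre at (0, 0, 10 mm) in this frame. A stop, 8 mm proud, faces the pack's lower end at x -54 mm (the pack ends at -50).
- berth3 (a point): Berth 3 (left): centre of the top face of a narrow ledge, 96 x 28 mm, on a post 60 mm above the table; ledges 90 mm apart. x runs along it, 0.175 rad uphill to the dock's back; y left; z square to it. A pack lies flat along it, overhanging 8 mm each side, its centre at (0, 0, 10 mm) in this frame. A stop, 8 mm proud, faces the pack's lower end at x -54 mm (the pack ends at -50).
- guard (a joint): Clear guard panel, 290 mm wide, hinged along its lower edge at the dock's front. 0 = shut, leaning back 0.838 rad from upright over the ledges, held by its weight. Grows as it is pulled up, over and down towards the robot: 0.838 = upright, stop at 1.6 = fully open. 0.3 kg, slightly damped; let go before upright it falls shut, after upright it falls open.
- guard_hinge (a point): Middle of the guard's hinge line (along dock y), at dock x -90 mm, 55 mm above the table.
- guard_bar (a point): Middle of the steel bar (12 mm thick, 120 mm long, along dock y) of the bail on the guard's upper edge, 155 mm from the hinge line; gap of 37 mm between bar and panel. Shut: dock x +25 mm, 159 mm high; open: dock x -197 mm, 167 mm high. It can be pinched from above all the way and turns between the fingers.
- selector (a joint): Rotary selector: black bar knob, vertical axis, on a grey box; a white line marks the pointing half. It clicks into a detent every 0.5236 rad (30 deg). 0 = off, pointer at the long white mark; each click clockwise seen from above adds 0.5236 (white dots at 1 to 4); stops just outside 0 and 4. 0.06 N m carries it over a detent; let go within 0.2 rad of a click it settles there.
- selector_grip (a point): On the knob's axis at the height to grip (for the TCP), 85 mm above the table. The point turns with the knob: its -x axis is where the pointer points. The bar is 54 mm long (x), 14 mm thick (y), from 61 to 91 mm above the table; under it a round skirt, 52 mm diameter. The fixed box is 84 x 84 mm, 50 mm high.
- tray: Loose grey open tray, 140 x 190 mm outside, 28 mm high, 4 mm walls, 0.6 kg, left of the dock in front of the selector box. Origin at the centre of its underside, y along the 190 mm.
- tray_in (a point): Centre of the tray's inner floor (132 x 182 mm inside; floor about 4 mm above the table; frame as the tray's).
- driver: Screwdriver, 170 mm, between the robot and the dock; a bystander, origin under its middle. Leave it alone.
- tape: Roll of yellow tape, 90 mm across, 22 mm high, on the mat; a bystander, origin under its middle. Leave it alone.
- dish: Steel dish, 64 mm across, 25 mm high, between the tray and the dock; a bystander, origin under its middle. Leave it alone.
- brush: Brush, 170 mm, left of the selector box; a bystander, origin under its middle. Leave it alone.
Mind the look-alikes: they are no part of the job. Of the things that look like the part that bears selector, the smallest one is meant.

How it is judged:
By the outcome, as a careful person would: the job done as asked, in the order asked, and still so for the second after the job is handed in, with the robot touching nothing.
Of old1, old2, old3 only 1 to 2 are there at a start; the rules pass over those that are not, and their reading is None.
Of new1, new2, new3 only 2 to 3 are there at a start; the rules pass over those that are not, and their reading is None.
At some moment in a run one of tray may be knocked a few centimetres aside while the robot is not near it.
Once in a run the grip may slacken for a moment while it holds something.
It also fails if it takes over 210 s, if anything falls off the work surface, if the arm or the gripper's body presses on something with over 40 N, if the wrist force passes 120 N, or if a joint passes its speed limit or range.

## Robot

A 6-joint arm with a two-finger parallel gripper is mounted at the origin on the work surface. World frame = base frame: x ahead of the robot, y to its left, z up, the work surface at z = 0. Lengths are in m, angles in degrees, forces in N, time in s.
With the tool pointing down it reaches from about 0.35 to 0.725 m from the base axis. Payload 6 kg.
Tool frame: the origin (TCP) lies between the finger pads, 19 mm behind the fingertips; this is the grasp point; z points along the fingers, y is the line along which they close (so a half turn about z gives the same grasp; the last joint's range is limited). The gripper opens to 85 mm and grips with 20 to 120 N. Pads are 22 mm wide; open, the fingers measure 114 mm over their backs; the gripper's body (76 mm by 85 mm) begins 54 mm behind the grasp point. The pads swing forward as they close: fully open they stand 13 mm farther back than shut.
Start: joints at [90.224, 2.303, 4.859, 0, -92.561, -19.12], TCP at [0.194, 0.568, 0.25] pointing down, gripper open.
Joint ranges: [-146.85, 146.85], [-73.84, 115.35], [-62.03, 85.46], [-188.31, 113.3], [-161.28, -10.13], [-171.36, 171.36]. Speed limits (degrees/s): [147.25, 147.25, 172.46, 180, 180, 180].

## Interface

Orientations are given as a 3x3 rotation matrix whose columns are the frame's x, y, z axes.
In Python, from workcell import ctrl, camera, camera_info, spot_in, place_of gives the robot as it stands.
- The arm moves only by the tool servo_tool, never from a script. Its argument "moves" is a list of rows, each an object with "delta_pos": the shift along the tool's x, y, z in cm, a list of three; "turn": the turn, a rotation vector about the tool's x, y, z in degrees, a list of three; "grip": the opening, from 0 (shut) to 1 (fully open). In form: [{"delta_pos": [tx, ty, tz], "turn": [rx, ry, rz], "grip": grip}, ...]. A call has 1 to 5 rows; each row is the pose to reach, as a shift and turn from the pose commanded when the call began, along the tool's axes at that moment; what a row does not reach only later rows make up. A row lasts 1/10 s, in which the tool goes at most 50 mm and 8.59 degrees, less where a joint would pass 70% of its speed; a pose out of reach is approached as far as the arm can. A call with a gripper value outside its range is refused whole. The fingers move at their own pace and stop on an object; "newtons" is the grip in N (left out, the last holds). Time passes only in rows, so rows that repeat a pose let the fingers close. It gives the time, the measured TCP pose, the force, the opening and the grip force at its end, in the units of the state.
- ctrl.sense(): the state, without advancing time (a new reading comes with each control period).
- camera(name): name is "scene" or "top" or "wrist"; returns the picture (384x512x3 uint8, red, green, blue); there is no depth.
- camera_info(name): a dict with "vfov" (degrees; the focal length in pixels is half the picture's height over the tangent of half this angle, whatever the lens; pixels are square), "cx", "cy" (the principal point, pixels), "xyz" and "attitude" of the camera in the world; the wrist camera has in their place "T_tool_cam" (4x4, takes a point from camera to tool coordinates, whose origin is the TCP and whose axes are the flange's). Camera axes: x right, y down, z forward; pixel columns grow to the right and rows downward; lengths in m; the calibration is good to about 2 mm. A picture is of the moment at which its call begins: read the wrist's pose just before it. camera_info takes no time and is no camera call.
- ctrl.finish_job(): hands the job in; it is judged then, once.
Trained networks look in the newest picture that a camera, given by its name, has taken for a name from the list of things; names that differ only in an ending like _2 or _b are one class to them, and where a whole thing is asked for, a point or a joint stands for the part that bears it (a point fixed in the world has none). Each returns a list of dicts, best first, with "confidence" (0 to 1); they miss things now and then, are a little off and sometimes report something else, mostly with a low value. They report only what shows in the picture. A call takes as long as a camera call. They do not tell look-alikes from the thing itself.
- spot_in(target, camera): "centre" ([x, y, z] in m, in world coordinates, good to about 4 mm: the middle of the surface that is visible of it).
- place_of(target, camera): "centre" ([x, y, z] in m, in world coordinates, good to about 4 mm: a listed point, or the origin of a listed thing).
The state is a dict: "t": time; "qpos": joint angles; "dq": joint speeds; "joint_efforts": joint torques, N m; "tool_pos": TCP position; "ee_rot": TCP orientation; "ft_force": force on the tool from outside, world axes, zero at the start; "torque": the same for the moment, N m; "finger_gap": finger opening in m; "finger_force": force on a finger pad.
Only numpy, scipy, OpenCV 4.12 (cv2) and the standard library are available. Lean on these libraries where they do the work, as an engineer would, in place of code of your own. Each camera call takes 0.05 s, during which the arm holds its last target. There are 200 camera calls.

## Working session

There is one attempt and no reset: what is moved stays moved. The work goes in short steps, Python scripts to look and compute and a tool call to move; the robot and the scene stay as the last step left them, time stands still between calls to the robot, and variables do not carry over. Pictures are saved under pics/ and viewed, at most 14 in all, crops included, and the job is handed in when it is done.

Besides the shell and the picture viewer there is one more tool, called after ">>>" by a JSON object that holds its "api" and its "payload". servo_tool: Moves the arm, as the interface text tells. Its arguments: {"type":"object","properties":{"moves":{"type":"array"},"newtons":{"type":"number"}},"required":["moves"]}

```bash
ls; mkdir -p pics; cat > h.py <<'E'
import numpy as np, cv2
from workcell import ctrl, camera, camera_info, spot_in, place_of
def save(cam,fn,scale=1.5):
    im=camera(cam); cv2.imwrite('pics/'+fn,cv2.resize(im[:,:,::-1],None,fx=scale,fy=scale,interpolation=cv2.INTER_CUBIC)); return im
E
python3 - <<'E'
from h import *
s=ctrl.sense(); print(s)
for c in ("scene","top","wrist"): print(c,camera_info(c))
for c in ("top","scene"):
    save(c,c+"0.png")
    for n in ("old1","new1","dock","berth1","berth2","berth3","guard_bar","guard_hinge","selector_grip","tray","tray_in","tape","dish","driver","brush"):
        r=place_of(n,c); print(c,n,[(np.round(d["centre"],3).tolist(),round(d["confidence"],2)) for d in r[:7]])
print(ctrl.sense()["t"])
E
```

```text
pics
{'t': 0.0, 'qpos': array([ 9.02226627e+01,  2.33940743e+00,  4.80338325e+00, -2.90978833e-02,
       -9.25603774e+01, -1.91172107e+01]), 'dq': array([-0.00300309,  0.01338816,  0.03252206, -0.03226015,  0.05661991,
        0.0517248 ]), 'joint_efforts': array([ 1.88498859e-05, -3.68205571e+01,  3.47410011e+01,  6.93224519e+00,
       -5.58872824e-03,  1.13253100e-05]), 'tool_pos': array([0.19412986, 0.56742469, 0.24897288]), 'ee_rot': array([[ 9.46123403e-01, -3.23805892e-01, -5.00804401e-04],
       [-3.23806271e-01, -9.46121906e-01, -1.68448887e-03],
       [ 7.16254071e-05,  1.75589795e-03, -9.99998456e-01]]), 'ft_force': array([ 0.49400709, -0.00771575,  0.30562967]), 'torque': array([0.03869522, 0.052915  , 0.02626712]), 'finger_force': 0.0, 'finger_gap': 0.08543638653635238}
scene {'vfov': 57.94278563249973, 'cx': 257.4962363311239, 'cy': 193.63189131545207, 'xyz': array([1.17536667, 0.57918354, 0.8807128 ]), 'attitude': array([[-0.59266425,  0.50548597, -0.62708295],
       [ 0.80521311,  0.39070214, -0.44607587],
       [ 0.01951756, -0.76930863, -0.63857912]])}
top {'vf
[... 2081 characters left out ...]
.114, 0.059], 0.51), ([0.643, -0.021, 0.062], 0.51), ([0.652, 0.062, 0.063], 0.45)]
scene berth3 [([0.63, -0.114, 0.059], 0.51), ([0.643, -0.021, 0.062], 0.51), ([0.652, 0.062, 0.063], 0.45)]
scene guard_bar [([0.668, -0.029, 0.153], 0.96)]
scene guard_hinge [([0.552, -0.015, 0.056], 0.73)]
scene selector_grip [([0.221, 0.377, 0.117], 0.92), ([0.585, 0.324, 0.089], 0.85), ([0.488, 0.607, 0.124], 0.62)]
scene tray [([0.418, 0.318, 0.004], 0.7)]
scene tray_in [([0.427, 0.314, 0.009], 0.86)]
scene tape [([0.632, -0.471, 0.004], 0.65)]
scene dish [([0.449, 0.073, 0.002], 0.7), ([0.653, 0.062, 0.066], 0.4)]
scene driver [([0.467, -0.06, -0.001], 0.5)]
scene brush [([0.6, 0.476, 0.001], 0.59)]
1.6
```

View pics/top0.png

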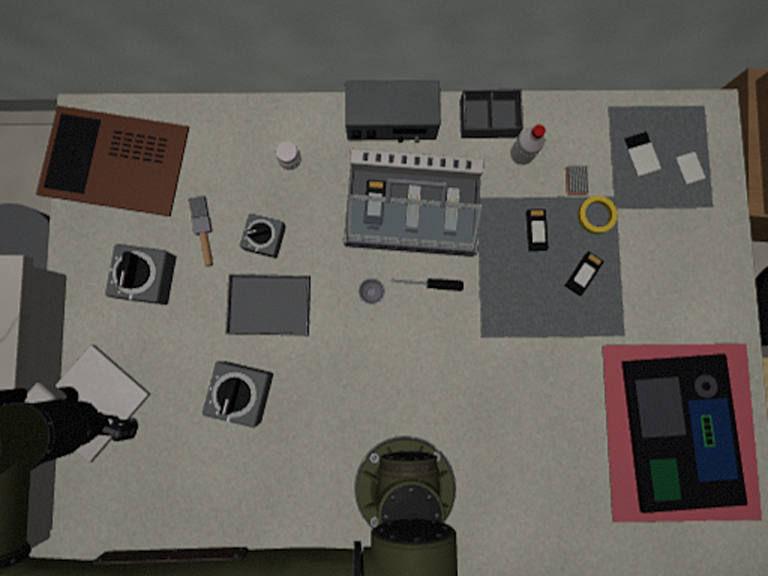

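View pics/scene0.png

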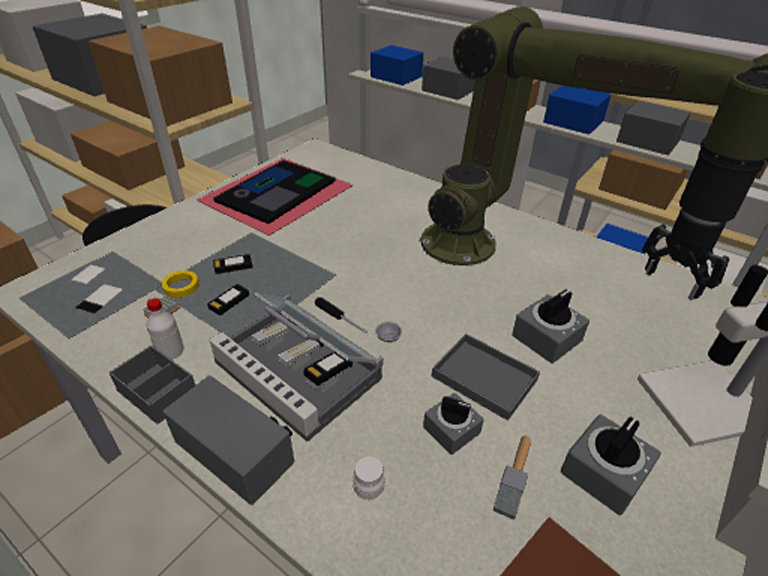

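The top and scene views show one charged pack (left ledge, berth 3) and two flat packs on the mat. The smallest selector sits at about (260,234) in the top view, near world (0.585, 0.324). The two larger ones are look-alikes. I'll move over the selector next.

>>> {"api": "servo_tool", "payload": {"moves": [{"delta_pos": [44.9, 10.3, 0], "turn": [0, 0, -18.9], "grip": 1}, {"delta_pos": [44.9, 10.3, 0], "turn": [0, 0, -18.9], "grip": 1}, {"delta_pos": [44.9, 10.3, 0], "turn": [0, 0, -18.9], "grip": 1}, {"delta_pos": [44.9, 10.3, 0], "turn": [0, 0, -18.9], "grip": 1}, {"delta_pos": [44.9, 10.3, 0], "turn": [0, 0, -18.9], "grip": 1}]}}

```text
t: 2.1
tool_pos: [0.4047, 0.4369, 0.2503]
ee_rot: [[1.0, 0.001, 0.0], [0.001, -1.0, 0.0], [0.0, -0.0, -1.0]]
ft_force: [0.5, 1.1, -0.1]
finger_gap: 0.0857
finger_force: 0.0
```

```bash
cat >> h.py <<'E'
from scipy.spatial.transform import Rotation as R
def rot(yaw,tilt=0):
    """tool down, x at world yaw (deg); tilt: tip tool about its y so that its z gets a +x component (deg)"""
    return R.from_euler('z',yaw,degrees=True).as_matrix()@np.diag([1,-1,-1.])@R.from_euler('y',tilt,degrees=True).as_matrix()
def go(*targets,rr=None):
    """targets: (pos, rotmatrix) -> shift cm, turn deg from measured pose"""
    s=ctrl.sense(); p,M=s["tool_pos"],s["ee_rot"]
    for t,T in targets:
        print("d",np.round(M.T@(np.array(t)-p)*100,2).tolist(),"turn",np.round(R.from_matrix(M.T@T).as_rotvec(degrees=True),2).tolist())
def st():
    s=ctrl.sense(); print("t",round(s["t"],2),"p",np.round(s["tool_pos"],4),"x",np.round(s["ee_rot"][:,0],3),"z",np.round(s["ee_rot"][:,2],3),"q",np.round(s["qpos"],1),"f",np.round(s["ft_force"],1),"gap",round(s["finger_gap"],4))
def wcam():
    s=ctrl.sense(); i=camera_info("wrist"); T=i["T_tool_cam"]; M=s["ee_rot"]
    return s["tool_pos"]+M@T[:3,3], M@T[:3,:3], i
def info(c):
    if c=="wrist": return wcam()
    i=camera_info(c); return i["xyz"],i["attitude"],i
def K(i): f=192/np.tan(np.radians(i["vfov"]/2)); return f
def pix2w(uv,z,c="wrist",pose=None):
    o,A,i=pose or info(c); f=K(i)
    uv=np.atleast_2d(uv); d=np.c_[(uv[:,0]-i["cx"])/f,(uv[:,1]-i["cy"])/f,np.ones(len(uv))]@A.T
    return o+d*((z-o[2])/d[:,2])[:,None]
def w2pix(X,c="wrist",pose=None):
    o,A,i=pose or info(c); q=(np.atleast_2d(X)-o)@A; return q[:,:2]/q[:,2:]*K(i)+[i["cx"],i["cy"]]
E
python3 - <<'E'
from h import *
st(); go(([0.575,0.324,0.25],rot(0)))
E
```

```text
t 2.1 p [0.4047 0.4369 0.2503] x [1.    0.001 0.   ] z [ 0.  0. -1.] q [ 66.5   1.6   4.2   0.  -92.5  23.6] f [ 0.5  1.1 -0.1] gap 0.0857
d [17.02, 11.3, 0.03] turn [-0.03, -0.02, 0.04]
```

>>> {"api": "servo_tool", "payload": {"moves": [{"delta_pos": [17, 11.3, 0], "turn": [0, 0, 0], "grip": 1}, {"delta_pos": [17, 11.3, 0], "turn": [0, 0, 0], "grip": 1}, {"delta_pos": [17, 11.3, 0], "turn": [0, 0, 0], "grip": 1}, {"delta_pos": [17, 11.3, 0], "turn": [0, 0, 0], "grip": 1}, {"delta_pos": [17, 11.3, 0], "turn": [0, 0, 0], "grip": 1}]}}

```text
t: 2.6
tool_pos: [0.5768, 0.3212, 0.2487]
ee_rot: [[1.0, -0.006, -0.001], [-0.006, -1.0, -0.002], [-0.001, 0.002, -1.0]]
ft_force: [-1.1, 0.0, -0.3]
finger_gap: 0.085
finger_force: 0.0
```

```bash
python3 - <<'E'
from h import *
st(); P=wcam(); im=save("wrist","w1.png")
for n in ("selector_grip","tray"): print(n,[(np.round(d["centre"],3).tolist(),round(d["confidence"],2)) for d in place_of(n,"wrist")])
print(w2pix([[0.585,0.324,0.085]],pose=P))
E
```

```text
t 2.6 p [0.5768 0.3212 0.2487] x [ 1.    -0.006 -0.001] z [-0.001 -0.002 -1.   ] q [ 46.5  11.6  14.8   0.1 -93.3  43.2] f [-1.1  0.  -0.3] gap 0.085
selector_grip [([0.588, 0.326, 0.088], 0.78)]
tray [([0.421, 0.318, -0.001], 0.76)]
[[255.06612724 171.91025607]]
```

View pics/w1.png

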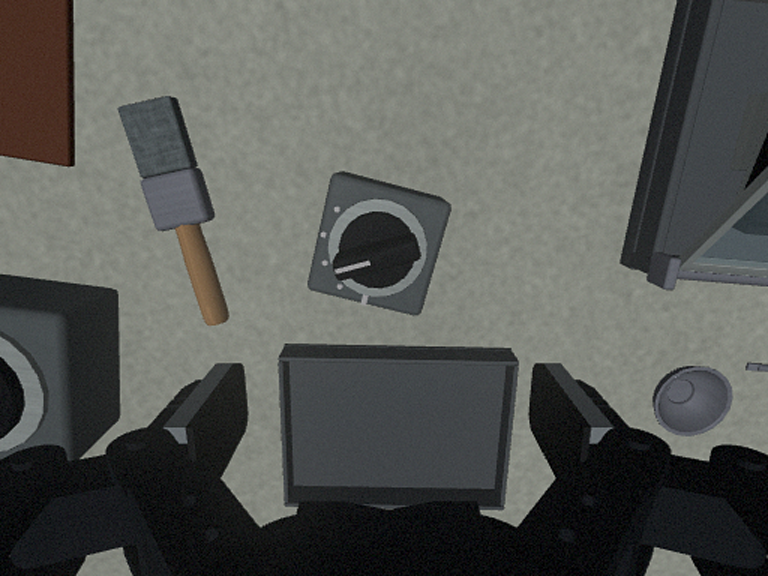

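The wrist view shows the small selector with its ring centred near (377,247). The long mark is at (365,299) and the dots are at (340,287), (325,263), (323,234) and (336,209). The pointer line runs (370,263)→(336,273), so it is at dot 2.

```bash
python3 - <<'E'
from h import *
P=wcam()
# ring: fit ellipse on bright ring pixels around it
im=cv2.imread('pics/w1.png'); 
z=0.0505
pts=np.array([[365,299],[340,287],[325,263],[323,234],[336,209]])/1.5
W=pix2w(pts,z,pose=P); print(W.round(4))
A=np.c_[2*W[:,:2],np.ones(5)]; s=np.linalg.lstsq(A,(W[:,:2]**2).sum(1),rcond=None)[0]; print("circle",s[:2],np.sqrt(s[2]+s[:2]@s[:2]))
C=pix2w(np.array([[333,172],[450,205],[417,315],[308,285]])/1.5,0.05,pose=P); print("box",C.round(4).tolist(),C.mean(0))
c=C.mean(0)[:2]
for w in W: d=w[:2]-c; print(np.degrees(np.arctan2(d[1],-d[0])),np.hypot(*d))
L=pix2w(np.array([[370,263],[336,273]])/1.5,0.091,pose=P); d=L[1]-L[0]; print("ptr",L,np.degrees(np.arctan2(d[1],-d[0])))
d=C[1]-C[0]; print("edge yaw",np.degrees(np.arctan2(d[1],d[0])), np.linalg.norm(d[:2])); 
hsv=cv2.cvtColor(im,cv2.COLOR_BGR2GRAY)[190:310,320:440]; 
_,b=cv2.threshold(hsv,150,255,0); cs,_=cv2.findContours(b,cv2.RETR_EXTERNAL,cv2.CHAIN_APPROX_NONE)
for k in cs:
    if len(k)>60:
        e=cv2.fitEllipse(k); print(e[1],pix2w((np.array(e[0])+[320,190])/1.5,0.05,pose=P))
E
```

```text
[[0.5445 0.341  0.0505]
 [0.5533 0.3585 0.0505]
 [0.5707 0.3685 0.0505]
 [0.591  0.3691 0.0505]
 [0.6079 0.3597 0.0505]]
circle [0.58143327 0.33215228] 0.038158822702875635
box [[0.6322, 0.361, 0.05], [0.6105, 0.2827, 0.05], [0.5322, 0.3038, 0.05], [0.5547, 0.3811, 0.05]] [0.58240215 0.33216698 0.05      ]
13.110146558593916 0.03894507051204699
42.20703625589184 0.03922708526614601
72.10845783950171 0.0381503558309571
103.07808411112812 0.03791662772262284
132.8597511308544 0.03754448037017574
ptr [[0.57955623 0.33567295 0.091     ]
 [0.57332695 0.35656601 0.091     ]] 73.39802070228876
edge yaw -105.52544667839183 0.08121220954579718
(3.1908819675445557, 35.16151428222656) [[0.56794509 0.34910917 0.05      ]]
```

```bash
python3 - <<'E'
from h import *
st(); P=wcam(); im=camera("wrist"); np.save('w2.npy',im); st()
print([(np.round(d["centre"],4).tolist(),round(d["confidence"],2)) for d in place_of("selector_grip","wrist")])
g=cv2.cvtColor(im,cv2.COLOR_RGB2GRAY); x0,y0=200,110
b=((g[y0:y0+100,x0:x0+105]>125)&(im[y0:y0+100,x0:x0+105].std(2)<12)).astype(np.uint8)
n,l,s,c=cv2.connectedComponentsWithStats(b)
for i in range(1,n):
    if s[i,4]>3: print(s[i],c[i]+[x0,y0],pix2w(c[i]+[x0,y0],0.0505,pose=P)[0,:2].round(4), pix2w(c[i]+[x0,y0],0.091,pose=P)[0,:2].round(4))
E
```

```text
t 2.75 p [0.5734 0.3249 0.2496] x [ 1.    -0.001 -0.001] z [-0.001 -0.    -1.   ] q [ 46.9  11.4  14.7  -0.  -93.3  43.1] f [-0.4  0.6 -0.2] gap 0.0855
t 2.8 p [0.5729 0.3255 0.2499] x [ 1.  0. -0.] z [-0.  0. -1.] q [ 47.   11.3  14.7  -0.  -93.3  43.1] f [ 0.  -0.   0.5] gap 0.0855
[([0.5861, 0.3272, 0.0869], 0.68)]
[   0    0  105  100 4735] [247.3592397 160.268849 ] [0.5865 0.3363] [0.5934 0.3349]
[27 24  4  4 11] [228.36363636 135.54545455] [0.6117 0.3552] [0.6155 0.3514]
[18 41  4  4 10] [219.3 152.4] [0.5947 0.3649] [0.6006 0.3599]
[19 60  3  4  8] [220.  171.5] [0.5748 0.3649] [0.5832 0.3599]
[28 60 23  9 64] [238.921875 173.78125 ] [0.5723 0.3452] [0.581  0.3427]
[29 76  3  3  9] [230. 187.] [0.5581 0.3549] [0.5686 0.3512]
```

>>> {"api": "servo_tool", "payload": {"moves": [{"delta_pos": [1.3, -0.2, 0], "turn": [0, 0, 8], "grip": 1}, {"delta_pos": [1.3, -0.2, 0], "turn": [0, 0, 16], "grip": 1}, {"delta_pos": [1.3, -0.2, 0], "turn": [0, 0, 24], "grip": 1}, {"delta_pos": [1.3, -0.2, 0], "turn": [0, 0, 32], "grip": 1}, {"delta_pos": [1.3, -0.2, 0], "turn": [0, 0, 40], "grip": 1}]}}

```text
t: 3.35
tool_pos: [0.5851, 0.3285, 0.2505]
ee_rot: [[0.764, -0.645, 0.0], [-0.645, -0.764, 0.001], [0.0, -0.001, -1.0]]
ft_force: [-0.4, -0.4, -0.1]
finger_gap: 0.0852
finger_force: 0.0
```

>>> {"api": "servo_tool", "payload": {"moves": [{"delta_pos": [0, 0, 2], "turn": [0, 0, 8], "grip": 1}, {"delta_pos": [0, 0, 4], "turn": [0, 0, 16], "grip": 1}, {"delta_pos": [0, 0, 6], "turn": [0, 0, 24], "grip": 1}, {"delta_pos": [0, 0, 8], "turn": [0, 0, 32], "grip": 1}, {"delta_pos": [0, 0, 8], "turn": [0, 0, 35], "grip": 1}]}}

```text
t: 3.85
tool_pos: [0.5838, 0.3279, 0.1665]
ee_rot: [[0.257, -0.966, -0.004], [-0.966, -0.257, -0.002], [0.001, 0.005, -1.0]]
ft_force: [-0.6, -0.2, -0.6]
finger_gap: 0.0852
finger_force: 0.0
```

>>> {"api": "servo_tool", "payload": {"moves": [{"delta_pos": [0, 0, 0], "turn": [0, 0, 0], "grip": 1}, {"delta_pos": [0, 0, 0], "turn": [0, 0, 0], "grip": 1}]}}

```text
t: 4.05
tool_pos: [0.5859, 0.3281, 0.1711]
ee_rot: [[0.262, -0.965, 0.001], [-0.965, -0.262, 0.001], [-0.0, -0.001, -1.0]]
ft_force: [-0.2, 0.1, -0.6]
finger_gap: 0.0856
finger_force: 0.0
```

```bash
python3 - <<'E'
from h import *
st(); go(([0.586,0.3275,0.085],rot(-75)))
E
```

```text
t 4.05 p [0.5859 0.3281 0.1711] x [ 0.262 -0.965 -0.   ] z [ 0.001  0.001 -1.   ] q [ 46.3  13.3   8.7   0.  -85.3 -31.1] f [-0.2  0.1 -0.6] gap 0.0856
d [0.07, 0.02, 8.61] turn [-0.09, 0.03, 0.19]
```

>>> {"api": "servo_tool", "payload": {"moves": [{"delta_pos": [0, 0, 4], "turn": [0, 0, 0], "grip": 1}, {"delta_pos": [0, 0, 7], "turn": [0, 0, 0], "grip": 1}, {"delta_pos": [0.1, 0, 8.5], "turn": [0, 0, 0], "grip": 1}, {"delta_pos": [0.1, 0, 8.5], "turn": [0, 0, 0], "grip": 1}, {"delta_pos": [0.1, 0, 8.5], "turn": [0, 0, 0], "grip": 0.4}]}}

```text
t: 4.55
tool_pos: [0.5873, 0.3265, 0.087]
ee_rot: [[0.26, -0.966, 0.002], [-0.966, -0.26, 0.001], [-0.0, -0.002, -1.0]]
ft_force: [-0.2, -0.1, 0.8]
finger_gap: 0.0734
finger_force: 0.0
```

>>> {"api": "servo_tool", "payload": {"moves": [{"delta_pos": [0, 0, 0], "turn": [0, 0, 0], "grip": 0}, {"delta_pos": [0, 0, 0], "turn": [0, 0, 0], "grip": 0}, {"delta_pos": [0, 0, 0], "turn": [0, 0, 0], "grip": 0}, {"delta_pos": [0, 0, 0], "turn": [0, 0, 0], "grip": 0}, {"delta_pos": [0, 0, 0], "turn": [0, 0, 0], "grip": 0}], "newtons": 40}}

```text
t: 5.05
tool_pos: [0.5853, 0.3257, 0.0858]
ee_rot: [[0.259, -0.966, -0.003], [-0.966, -0.259, -0.001], [0.001, 0.003, -1.0]]
ft_force: [-9.5, -1.2, 6.0]
finger_gap: 0.0131
finger_force: 41.6
```

```bash
python3 - <<'E'
from h import *
st()
E
```

```text
t 5.05 p [0.5853 0.3257 0.0858] x [ 0.259 -0.966  0.001] z [-0.003 -0.001 -1.   ] q [ 46.1  15.2   2.   -0.1 -77.  -31.1] f [-9.5 -1.2  6. ] gap 0.0131
```

>>> {"api": "servo_tool", "payload": {"moves": [{"delta_pos": [0, 0, 0], "turn": [0, 0, -8], "grip": 0}, {"delta_pos": [0, 0, 0], "turn": [0, 0, -16], "grip": 0}, {"delta_pos": [0, 0, 0], "turn": [0, 0, -24], "grip": 0}, {"delta_pos": [0, 0, 0], "turn": [0, 0, -32], "grip": 0}, {"delta_pos": [0, 0, 0], "turn": [0, 0, -40], "grip": 0}]}}

```text
t: 5.55
tool_pos: [0.5865, 0.3267, 0.0859]
ee_rot: [[0.823, -0.569, 0.001], [-0.569, -0.823, 0.001], [-0.0, -0.001, -1.0]]
ft_force: [-0.9, 1.3, 2.1]
finger_gap: 0.0134
finger_force: 40.8
```

>>> {"api": "servo_tool", "payload": {"moves": [{"delta_pos": [0, 0, 0], "turn": [0, 0, -7], "grip": 0}, {"delta_pos": [0, 0, 0], "turn": [0, 0, -14], "grip": 0}, {"delta_pos": [0, 0, 0], "turn": [0, 0, -20], "grip": 0}, {"delta_pos": [0, 0, 0], "turn": [0, 0, -20], "grip": 0}, {"delta_pos": [0, 0, 0], "turn": [0, 0, -20], "grip": 0}]}}

```text
t: 6.05
tool_pos: [0.5869, 0.3275, 0.0859]
ee_rot: [[0.965, -0.261, 0.002], [-0.261, -0.965, 0.003], [0.001, -0.003, -1.0]]
ft_force: [-1.1, 7.0, 2.4]
finger_gap: 0.0131
finger_force: 40.9
```

>>> {"api": "servo_tool", "payload": {"moves": [{"delta_pos": [0, 0, 0], "turn": [0, 0, 0], "grip": 0.3}, {"delta_pos": [0, 0, 0], "turn": [0, 0, 0], "grip": 0.6}, {"delta_pos": [0, 0, 0], "turn": [0, 0, 0], "grip": 1}, {"delta_pos": [0, 0, 0], "turn": [0, 0, 0], "grip": 1}, {"delta_pos": [0, 0, 0], "turn": [0, 0, 0], "grip": 1}]}}

```text
t: 6.55
tool_pos: [0.5866, 0.3258, 0.0848]
ee_rot: [[0.966, -0.259, -0.0], [-0.259, -0.966, -0.001], [-0.0, 0.001, -1.0]]
ft_force: [-0.2, -0.7, -0.7]
finger_gap: 0.0816
finger_force: 0.0
```

>>> {"api": "servo_tool", "payload": {"moves": [{"delta_pos": [0, 0, -4], "turn": [0, 0, 0], "grip": 1}, {"delta_pos": [0, 0, -9], "turn": [0, 0, 0], "grip": 1}, {"delta_pos": [0, 0, -13], "turn": [0, 0, 0], "grip": 1}, {"delta_pos": [0, 0, -16.5], "turn": [0, 0, 0], "grip": 1}, {"delta_pos": [0, 0, -16.5], "turn": [0, 0, 0], "grip": 1}]}}

```text
t: 7.05
tool_pos: [0.5882, 0.3264, 0.2575]
ee_rot: [[0.966, -0.259, 0.009], [-0.259, -0.966, 0.006], [0.007, -0.008, -1.0]]
ft_force: [0.8, -0.0, 1.1]
finger_gap: 0.0854
finger_force: 0.0
```

>>> {"api": "servo_tool", "payload": {"moves": [{"delta_pos": [-2, 0, 0], "turn": [0, 0, 0], "grip": 1}, {"delta_pos": [-2, 0, 0], "turn": [0, 0, 0], "grip": 1}, {"delta_pos": [-2, 0, 0], "turn": [0, 0, 0], "grip": 1}]}}

```text
t: 7.35
tool_pos: [0.5671, 0.3313, 0.2497]
ee_rot: [[0.966, -0.258, -0.0], [-0.258, -0.966, -0.0], [-0.0, 0.0, -1.0]]
ft_force: [0.6, 0.3, 0.6]
finger_gap: 0.0852
finger_force: 0.0
```

```bash
python3 - <<'E'
from h import *
st(); P=wcam(); im=camera("wrist"); cv2.imwrite("pics/w3.png",cv2.resize(im[80:260,130:380,::-1],None,fx=2.4,fy=2.4))
E
```

```text
t 7.35 p [0.5671 0.3313 0.2497] x [ 0.966 -0.258 -0.   ] z [-0. -0. -1.] q [ 47.7  11.   14.3   0.  -93.3  27.3] f [0.6 0.3 0.6] gap 0.0852
```

View pics/w3.png

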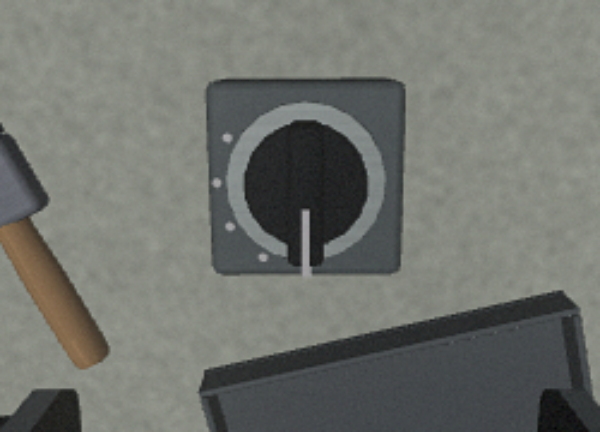

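The selector pointer now covers the long mark at (305,260), so it is off. Next is the guard.

>>> {"api": "servo_tool", "payload": {"moves": [{"delta_pos": [2, 3, -3], "turn": [0, 0, 0], "grip": 1}, {"delta_pos": [4, 7, -6], "turn": [0, 0, 0], "grip": 1}, {"delta_pos": [6, 11, -8], "turn": [0, 0, 0], "grip": 1}, {"delta_pos": [7.5, 15, -8], "turn": [0, 0, 0], "grip": 1}, {"delta_pos": [9, 19, -8], "turn": [0, 0, 0], "grip": 1}]}}

```text
t: 7.9
tool_pos: [0.6056, 0.1223, 0.3308]
ee_rot: [[0.966, -0.259, 0.001], [-0.259, -0.966, 0.0], [0.001, -0.001, -1.0]]
ft_force: [1.6, -0.4, 0.7]
finger_gap: 0.0852
finger_force: 0.0
```

>>> {"api": "servo_tool", "payload": {"moves": [{"delta_pos": [1, 4, 0], "turn": [0, 0, -4], "grip": 1}, {"delta_pos": [2, 8, 0], "turn": [0, 0, -9], "grip": 1}, {"delta_pos": [3, 12, 0], "turn": [0, 0, -9], "grip": 1}, {"delta_pos": [3, 15, 0], "turn": [0, 0, -9], "grip": 1}, {"delta_pos": [3, 15, 0], "turn": [0, 0, -9], "grip": 1}]}}

```text
t: 8.4
tool_pos: [0.5948, -0.032, 0.3305]
ee_rot: [[0.994, -0.109, 0.0], [-0.109, -0.994, -0.001], [0.001, 0.001, -1.0]]
ft_force: [-0.7, -1.0, -0.7]
finger_gap: 0.0851
finger_force: 0.0
```

>>> {"api": "servo_tool", "payload": {"moves": [{"delta_pos": [0, 0, 0], "turn": [0, 0, 0], "grip": 1}, {"delta_pos": [0, 0, 0], "turn": [0, 0, 0], "grip": 1}, {"delta_pos": [0, 0, 0], "turn": [0, 0, 0], "grip": 1}]}}

```text
t: 8.7
tool_pos: [0.5954, -0.0273, 0.3296]
ee_rot: [[0.995, -0.103, -0.001], [-0.103, -0.995, -0.0], [-0.001, 0.0, -1.0]]
ft_force: [0.6, 0.5, -0.4]
finger_gap: 0.0857
finger_force: 0.0
```

```bash
python3 - <<'E'
from h import *
st(); P=wcam(); im=save("wrist","w4.png")
for n in ("guard_bar","guard_hinge","berth1","old1","dock"): print(n,[(np.round(d["centre"],4).tolist(),round(d["confidence"],2)) for d in place_of(n,"wrist")])
np.savez('P4.npz',o=P[0],A=P[1])
E
```

```text
t 8.7 p [ 0.5954 -0.0273  0.3296] x [ 0.995 -0.103 -0.001] z [-0.001 -0.    -1.   ] q [  16.6    3.1   14.    -0.  -101.    67.4] f [ 0.6  0.5 -0.4] gap 0.0857
guard_bar [([0.6721, -0.0291, 0.1603], 0.68), ([0.6444, -0.028, -0.0011], 0.38)]
guard_hinge [([0.5587, -0.0172, 0.0575], 0.62)]
berth1 [([0.6327, -0.1162, 0.0614], 0.81), ([0.645, -0.0255, 0.0585], 0.65), ([0.5972, -0.3267, 0.0099], 0.22)]
old1 [([0.65, 0.06, 0.0704], 0.92)]
dock [([0.6447, -0.0289, -0.0012], 0.72)]
```

View pics/w4.png

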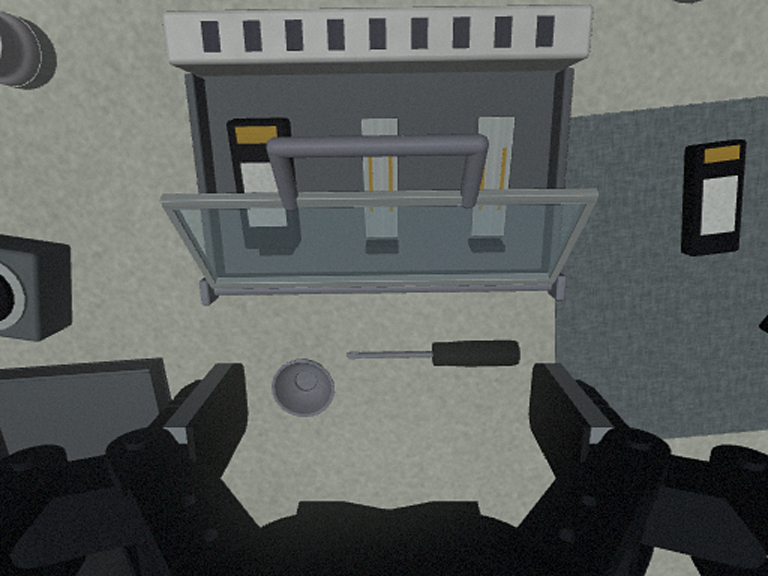

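Selector is off. The closed guard's bar runs from (283,146) to (480,145) and the hinge from (215,290) to (553,287). The charged pack is on the left ledge.

```bash
python3 - <<'E'
from h import *
d=np.load('P4.npz'); P=(d['o'],d['A'],camera_info('wrist'))
def seg(a,b,z):
    W=pix2w(np.array([a,b])/1.5,z,pose=P); v=W[1]-W[0]; print(W.mean(0).round(4),"yaw",np.degrees(np.arctan2(v[0],-v[1])).round(2),np.linalg.norm(v).round(4))
seg((283,146),(480,145),.159)
seg((215,290),(553,287),.055)
seg((178,70),(588,62),.075)
# ledge 1,2 centre lines (top end z?)
for a,b in (((497,117),(487,240)),((380,118),(381,240))): 
    s=.048*np.sin(.175); W=[pix2w(np.array(a)/1.5,.06+s,pose=P)[0],pix2w(np.array(b)/1.5,.06-s,pose=P)[0]]; v=W[0]-W[1]; print(np.mean(W,0).round(4),np.degrees(np.arctan2(v[1],v[0])).round(2),np.linalg.norm(v))
# pred from dock
for yaw in (-5,-6,-7):
  r=np.radians(yaw); X=np.array([np.cos(r),np.sin(r)]); o=np.array([.6447,-.0285]); print(yaw,(o-.09*X).round(4),(o+.025*X).round(4),(o-.197*X).round(4))
E
```

```text
[ 0.6703 -0.0313  0.159 ] yaw -5.67 0.1172
[ 0.5538 -0.0197  0.055 ] yaw -5.45 0.2945
[ 0.7276 -0.0374  0.075 ] yaw -4.91 0.3004
[ 0.6352 -0.1162  0.06  ] -5.24 0.0993170675482431
[ 0.6442 -0.0266  0.06  ] -5.83 0.09856772221819526
-5 [ 0.555  -0.0207] [ 0.6696 -0.0307] [ 0.4484 -0.0113]
-6 [ 0.5552 -0.0191] [ 0.6696 -0.0311] [ 0.4488 -0.0079]
-7 [ 0.5554 -0.0175] [ 0.6695 -0.0315] [ 0.4492 -0.0045]
```

>>> {"api": "servo_tool", "payload": {"moves": [{"delta_pos": [2, 0, 0], "turn": [0, 0, 8.5], "grip": 0.6}, {"delta_pos": [5, -0.2, 2], "turn": [0, 0, 17], "grip": 0.6}, {"delta_pos": [7.5, -0.4, 4], "turn": [0, 0, 25.5], "grip": 0.6}, {"delta_pos": [7.5, -0.4, 6], "turn": [0, 0, 34], "grip": 0.6}, {"delta_pos": [7.5, -0.4, 8], "turn": [0, 0, 42.5], "grip": 0.6}]}}

```text
t: 9.5
tool_pos: [0.6707, -0.0319, 0.2478]
ee_rot: [[0.658, -0.753, -0.002], [-0.753, -0.658, -0.0], [-0.001, 0.002, -1.0]]
ft_force: [0.2, 0.0, -0.1]
finger_gap: 0.0515
finger_force: 0.0
```

>>> {"api": "servo_tool", "payload": {"moves": [{"delta_pos": [0, 0, 0], "turn": [0, 0, 8.5], "grip": 0.6}, {"delta_pos": [0, 0, 0], "turn": [0, 0, 17], "grip": 0.6}, {"delta_pos": [0, 0, 0], "turn": [0, 0, 25.5], "grip": 0.6}, {"delta_pos": [0, 0, 0], "turn": [0, 0, 34], "grip": 0.6}, {"delta_pos": [0, 0, 0], "turn": [0, 0, 42.5], "grip": 0.6}]}}

```text
t: 10.0
tool_pos: [0.6702, -0.0319, 0.2499]
ee_rot: [[-0.023, -1.0, -0.0], [-1.0, 0.023, -0.0], [0.0, 0.0, -1.0]]
ft_force: [0.2, 0.6, 0.1]
finger_gap: 0.0511
finger_force: 0.0
```

>>> {"api": "servo_tool", "payload": {"moves": [{"delta_pos": [0, 0, 0], "turn": [0, 0, 4.6], "grip": 0.6}, {"delta_pos": [0, 0, 0], "turn": [0, 0, 4.6], "grip": 0.6}, {"delta_pos": [0, 0, 0], "turn": [0, 0, 4.6], "grip": 0.6}, {"delta_pos": [0, 0, 0], "turn": [0, 0, 4.6], "grip": 0.6}]}}

```text
t: 10.4
tool_pos: [0.6702, -0.032, 0.25]
ee_rot: [[-0.096, -0.995, -0.0], [-0.995, 0.096, -0.0], [0.0, 0.0, -1.0]]
ft_force: [-0.1, 0.3, 0.6]
finger_gap: 0.0506
finger_force: 0.0
```

```bash
python3 - <<'E'
from h import *
st(); go(([0.6703,-0.031,0.163],rot(-95.5)))
P=wcam(); im=save("wrist","w5.png")
print([(np.round(d["centre"],4).tolist(),round(d["confidence"],2)) for d in place_of("guard_bar","wrist")])
E
```

```text
t 10.4 p [ 0.6702 -0.032   0.25  ] x [-0.096 -0.995  0.   ] z [-0. -0. -1.] q [ 14.3  13.2  16.8   0.  -93.6 -19.8] f [-0.1  0.3  0.6] gap 0.0506
d [-0.1, 0.0, 8.7] turn [0.0, -0.01, 0.01]
[([0.4673, -0.0552, -0.0015], 0.6)]
```

>>> {"api": "servo_tool", "payload": {"moves": [{"delta_pos": [0, 0, 3], "turn": [0, 0, 0], "grip": 0.6}, {"delta_pos": [0, 0, 6], "turn": [0, 0, 0], "grip": 0.6}, {"delta_pos": [0, 0, 8.7], "turn": [0, 0, 0], "grip": 0.6}, {"delta_pos": [0, 0, 8.7], "turn": [0, 0, 0], "grip": 0.6}, {"delta_pos": [0, 0, 8.7], "turn": [0, 0, 0], "grip": 0.6}]}}

```text
t: 11.0
tool_pos: [0.6703, -0.0323, 0.1637]
ee_rot: [[-0.097, -0.995, -0.0], [-0.995, 0.097, -0.001], [0.001, -0.0, -1.0]]
ft_force: [0.1, 0.0, 1.3]
finger_gap: 0.0515
finger_force: 0.0
```

>>> {"api": "servo_tool", "payload": {"moves": [{"delta_pos": [0, 0, 0], "turn": [0, 0, 0], "grip": 0}, {"delta_pos": [0, 0, 0], "turn": [0, 0, 0], "grip": 0}, {"delta_pos": [0, 0, 0], "turn": [0, 0, 0], "grip": 0}, {"delta_pos": [0, 0, 0], "turn": [0, 0, 0], "grip": 0}, {"delta_pos": [0, 0, 0], "turn": [0, 0, 0], "grip": 0}], "newtons": 40}}

```text
t: 11.5
tool_pos: [0.6697, -0.0319, 0.1649]
ee_rot: [[-0.097, -0.995, -0.0], [-0.995, 0.097, -0.0], [0.0, 0.0, -1.0]]
ft_force: [-6.0, 1.1, 5.7]
finger_gap: 0.0101
finger_force: 39.3
```

```bash
python3 - <<'E'
from h import *
st()
E
```

```text
t 11.5 p [ 0.6697 -0.0319  0.1649] x [-0.097 -0.995  0.   ] z [-0. -0. -1.] q [ 14.3  13.3   8.1   0.  -84.8 -19.9] f [-6.   1.1  5.7] gap 0.0101
```

>>> {"api": "servo_tool", "payload": {"moves": [{"delta_pos": [0, 1.13, -1.13], "turn": [0, 0, 0], "grip": 0}, {"delta_pos": [0, 2.39, -2.15], "turn": [0, 0, 0], "grip": 0}, {"delta_pos": [0, 3.75, -3.03], "turn": [0, 0, 0], "grip": 0}, {"delta_pos": [0, 5.2, -3.77], "turn": [0, 0, 0], "grip": 0}, {"delta_pos": [0, 6.71, -4.35], "turn": [0, 0, 0], "grip": 0}]}}

```text
t: 12.0
tool_pos: [0.605, -0.0261, 0.2103]
ee_rot: [[-0.098, -0.995, 0.008], [-0.995, 0.098, -0.001], [-0.0, -0.008, -1.0]]
ft_force: [4.3, -2.4, 5.3]
finger_gap: 0.0102
finger_force: 38.9
```

Still holding the bar, so I'll continue the arc.

>>> {"api": "servo_tool", "payload": {"moves": [{"delta_pos": [0, 1.57, -0.42], "turn": [0, 0, 0], "grip": 0}, {"delta_pos": [0, 3.17, -0.67], "turn": [0, 0, 0], "grip": 0}, {"delta_pos": [0, 4.79, -0.76], "turn": [0, 0, 0], "grip": 0}, {"delta_pos": [0, 6.41, -0.67], "turn": [0, 0, 0], "grip": 0}, {"delta_pos": [0, 8.01, -0.42], "turn": [0, 0, 0], "grip": 0}]}}

```text
t: 12.5
tool_pos: [0.5242, -0.0187, 0.2137]
ee_rot: [[-0.098, -0.995, 0.006], [-0.995, 0.098, -0.001], [0.001, -0.006, -1.0]]
ft_force: [3.8, -4.0, -4.8]
finger_gap: 0.0104
finger_force: 41.0
```

>>> {"api": "servo_tool", "payload": {"moves": [{"delta_pos": [0, 1.57, 0.42], "turn": [0, 0, 0], "grip": 0}, {"delta_pos": [0, 3.08, 1], "turn": [0, 0, 0], "grip": 0}, {"delta_pos": [0, 4.53, 1.74], "turn": [0, 0, 0], "grip": 0}, {"delta_pos": [0, 5.89, 2.62], "turn": [0, 0, 0], "grip": 0}, {"delta_pos": [0, 7.15, 3.64], "turn": [0, 0, 0], "grip": 0}]}}

```text
t: 13.0
tool_pos: [0.4525, -0.0119, 0.1764]
ee_rot: [[-0.098, -0.995, 0.003], [-0.995, 0.098, -0.002], [0.002, -0.004, -1.0]]
ft_force: [0.2, -5.5, 2.0]
finger_gap: 0.0099
finger_force: 43.4
```

>>> {"api": "servo_tool", "payload": {"moves": [{"delta_pos": [0, 0.2, 0.2], "turn": [0, 0, 0], "grip": 0}, {"delta_pos": [0, 0.4, 0.4], "turn": [0, 0, 0], "grip": 0}, {"delta_pos": [0, 0.4, 0.4], "turn": [0, 0, 0], "grip": 0}, {"delta_pos": [0, 0.4, 0.4], "turn": [0, 0, 0], "grip": 0}]}}

```text
t: 13.4
tool_pos: [0.4485, -0.0116, 0.1723]
ee_rot: [[-0.098, -0.995, 0.002], [-0.995, 0.098, -0.002], [0.002, -0.002, -1.0]]
ft_force: [-4.0, -4.1, 4.2]
finger_gap: 0.0101
finger_force: 44.0
```

```bash
python3 - <<'E'
from h import *
st()
print([(np.round(d["centre"],4).tolist(),round(d["confidence"],2)) for d in (camera("scene") is not None and place_of("guard_bar","scene"))])
E
```

```text
t 13.4 p [ 0.4485 -0.0116  0.1723] x [-0.098 -0.995  0.002] z [ 0.002 -0.002 -1.   ] q [ 24.6 -21.7 -24.4   0.2 -87.3 -30.2] f [-4.  -4.1  4.2] gap 0.0101
[([0.4492, -0.0065, 0.1639], 0.95)]
```

>>> {"api": "servo_tool", "payload": {"moves": [{"delta_pos": [0, 0, 0], "turn": [0, 0, 0], "grip": 0.3}, {"delta_pos": [0, 0, 0], "turn": [0, 0, 0], "grip": 0.6}, {"delta_pos": [0, 0, 0], "turn": [0, 0, 0], "grip": 0.6}, {"delta_pos": [0, 0, 0], "turn": [0, 0, 0], "grip": 0.6}]}}

```text
t: 13.9
tool_pos: [0.4486, -0.0102, 0.1703]
ee_rot: [[-0.097, -0.995, 0.0], [-0.995, 0.097, 0.0], [-0.0, -0.0, -1.0]]
ft_force: [0.5, -0.7, -0.4]
finger_gap: 0.0512
finger_force: 0.0
```

>>> {"api": "servo_tool", "payload": {"moves": [{"delta_pos": [0, 0, -2], "turn": [0, 0, 0], "grip": 0.6}, {"delta_pos": [0, 0, -5], "turn": [0, 0, 0], "grip": 0.6}, {"delta_pos": [0, 0, -9], "turn": [0, 0, 0], "grip": 0.6}, {"delta_pos": [0, 0, -12], "turn": [0, 0, 0], "grip": 0.6}, {"delta_pos": [0, 0, -12], "turn": [0, 0, 0], "grip": 1}]}}

```text
t: 14.4
tool_pos: [0.4498, -0.0104, 0.2952]
ee_rot: [[-0.098, -0.995, 0.007], [-0.995, 0.098, 0.001], [-0.002, -0.007, -1.0]]
ft_force: [0.1, -0.2, 0.4]
finger_gap: 0.0641
finger_force: 0.0
```

>>> {"api": "servo_tool", "payload": {"moves": [{"delta_pos": [-1.8, -3.4, 0], "turn": [0, 0, -8.5], "grip": 1}, {"delta_pos": [-3.6, -6.8, 0], "turn": [0, 0, -17], "grip": 1}, {"delta_pos": [-5.4, -10.2, 0], "turn": [0, 0, -25.5], "grip": 1}, {"delta_pos": [-7.2, -13.6, 0], "turn": [0, 0, -34], "grip": 1}, {"delta_pos": [-8.8, -16.4, 0], "turn": [0, 0, -42.5], "grip": 1}]}}

```text
t: 14.9
tool_pos: [0.6219, 0.0621, 0.2887]
ee_rot: [[0.605, -0.796, -0.002], [-0.796, -0.605, -0.0], [-0.001, 0.002, -1.0]]
ft_force: [0.1, -0.2, 0.8]
finger_gap: 0.0853
finger_force: 0.0
```

>>> {"api": "servo_tool", "payload": {"moves": [{"delta_pos": [0, 0, 0], "turn": [0, 0, -8.5], "grip": 1}, {"delta_pos": [0, 0, 0], "turn": [0, 0, -17], "grip": 1}, {"delta_pos": [0, 0, 0], "turn": [0, 0, -25.5], "grip": 1}, {"delta_pos": [0, 0, 0], "turn": [0, 0, -34], "grip": 1}, {"delta_pos": [0, 0, 0], "turn": [0, 0, -42.5], "grip": 1}]}}

```text
t: 15.4
tool_pos: [0.6204, 0.0615, 0.2893]
ee_rot: [[0.984, -0.178, -0.001], [-0.178, -0.984, -0.0], [-0.001, 0.001, -1.0]]
ft_force: [-1.5, -0.3, 0.7]
finger_gap: 0.0853
finger_force: 0.0
```

>>> {"api": "servo_tool", "payload": {"moves": [{"delta_pos": [0, 0, 0], "turn": [0, 0, -5], "grip": 1}, {"delta_pos": [0, 0, 0], "turn": [0, 0, -5], "grip": 1}, {"delta_pos": [0, 0, 0], "turn": [0, 0, -5], "grip": 1}, {"delta_pos": [0, 0, 0], "turn": [0, 0, -5], "grip": 1}]}}

```text
t: 15.8
tool_pos: [0.6204, 0.0613, 0.29]
ee_rot: [[0.995, -0.099, -0.0], [-0.099, -0.995, -0.0], [-0.0, 0.0, -1.0]]
ft_force: [-0.5, 0.1, 0.4]
finger_gap: 0.0859
finger_force: 0.0
```

```bash
python3 - <<'E'
from h import *
st(); P=wcam(); im=save("wrist","w6.png"); np.savez('P6.npz',o=P[0],A=P[1])
for n in ("old1","berth1","guard_bar","dock"): print(n,[(np.round(d["centre"],4).tolist(),round(d["confidence"],2)) for d in place_of(n,"wrist")])
E
```

```text
t 15.8 p [0.6204 0.0613 0.29  ] x [ 0.995 -0.099 -0.   ] z [-0. -0. -1.] q [ 24.    6.4  13.3   0.  -97.   60.3] f [-0.5  0.1  0.4] gap 0.0859
old1 [([0.6486, 0.0602, 0.0738], 0.7)]
berth1 [([0.6453, -0.0286, 0.0608], 0.92), ([0.6322, -0.1155, 0.0612], 0.71)]
guard_bar []
dock [([0.6451, -0.0276, -0.0004], 0.8), ([0.6458, 0.0612, 0.0721], 0.37)]
```

View pics/w6.png

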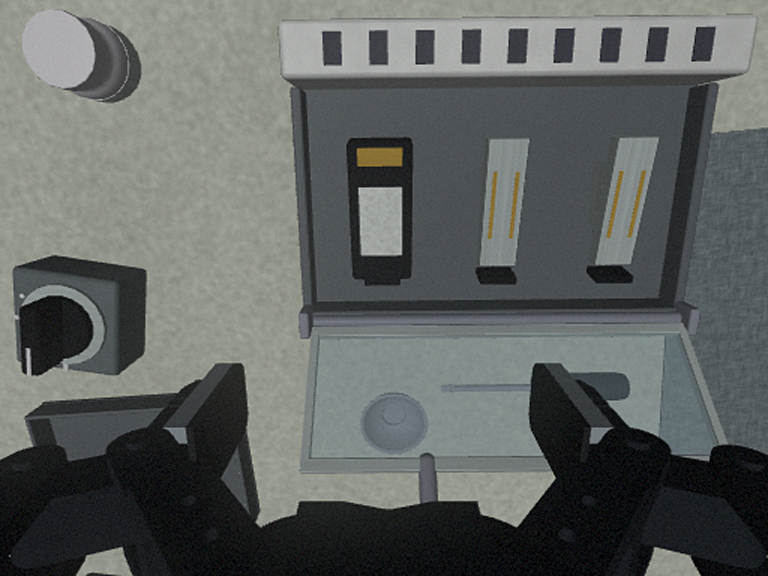

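The guard is open. The pack is on the left ledge, spanning (350,140)–(411,278). Ledge 2 spans (508,138)–(499,267) and ledge 1 (640,138)–(613,267).

```bash
python3 - <<'E'
from h import *
d=np.load('P6.npz'); P=(d['o'],d['A'],camera_info('wrist'))
def q(pts,z0,h,name):
    s=h*np.sin(.175); z=[z0+s,z0+s,z0-s,z0-s]
    W=np.array([pix2w(np.array(p)/1.5,zz,pose=P)[0] for p,zz in zip(pts,z)])
    v=W[:2].mean(0)-W[2:].mean(0); print(name,W.mean(0).round(4),"yaw",np.degrees(np.arctan2(v[1],v[0])).round(2),"L",np.linalg.norm(v).round(4),"W",np.linalg.norm(W[0]-W[1]).round(4),np.linalg.norm(W[2]-W[3]).round(4))
q([(348,139),(412,138),(354,278),(411,278)],.0797,.05,"pack")
q([(489,138),(529,138),(480,266),(517,267)],.06,.048,"l2")
q([(617,137),(658,138),(596,266),(631,267)],.06,.048,"l1")
E
```

```text
pack [0.6514 0.0627 0.0797] yaw -5.02 L 0.1001 W 0.0419 0.0425
l2 [ 0.6451 -0.0271  0.06  ] yaw -4.26 L 0.0968 W 0.0278 0.029
l1 [ 0.6363 -0.1164  0.06  ] yaw -3.83 L 0.0972 W 0.0286 0.0275
```

>>> {"api": "servo_tool", "payload": {"moves": [{"delta_pos": [0.5, -0.45, 4], "turn": [0, 5, 0], "grip": 1}, {"delta_pos": [1.2, -0.45, 8], "turn": [0, 10, 0], "grip": 1}, {"delta_pos": [1.65, -0.45, 12], "turn": [0, 10, 0], "grip": 1}, {"delta_pos": [1.65, -0.45, 13.15], "turn": [0, 10, 0], "grip": 1}, {"delta_pos": [1.65, -0.45, 13.15], "turn": [0, 10, 0], "grip": 1}]}}

```text
t: 16.55
tool_pos: [0.6367, 0.0638, 0.1576]
ee_rot: [[0.981, -0.098, 0.17], [-0.096, -0.995, -0.018], [0.171, 0.002, -0.985]]
ft_force: [0.3, -0.1, 0.9]
finger_gap: 0.0857
finger_force: 0.0
```

>>> {"api": "servo_tool", "payload": {"moves": [{"delta_pos": [0, 0, 0], "turn": [0, 0, 0], "grip": 1}, {"delta_pos": [0, 0, 0], "turn": [0, 0, 0], "grip": 1}]}}

```text
t: 16.75
tool_pos: [0.6387, 0.0644, 0.1622]
ee_rot: [[0.979, -0.098, 0.177], [-0.096, -0.995, -0.016], [0.178, -0.002, -0.984]]
ft_force: [-0.4, 0.2, 0.5]
finger_gap: 0.0852
finger_force: 0.0
```

```bash
python3 - <<'E'
from h import *
st(); go(([0.6528,0.0626,0.0698],rot(-5.3,10)))
E
```

```text
t 16.75 p [0.6387 0.0644 0.1622] x [ 0.979 -0.096  0.178] z [ 0.177 -0.016 -0.984] q [ 26.4   0.5  -8.6   5.6 -72.2  56.7] f [-0.4  0.2  0.5] gap 0.0852
d [-0.24, 0.06, 9.34] turn [-0.03, -0.24, -0.32]
```

>>> {"api": "servo_tool", "payload": {"moves": [{"delta_pos": [-0.2, 0, 3], "turn": [0, 0, 0], "grip": 1}, {"delta_pos": [-0.2, 0, 6], "turn": [0, 0, 0], "grip": 1}, {"delta_pos": [-0.2, 0, 8], "turn": [0, 0, 0], "grip": 1}, {"delta_pos": [-0.2, 0, 9.3], "turn": [0, 0, 0], "grip": 1}, {"delta_pos": [-0.2, 0, 9.3], "turn": [0, 0, 0], "grip": 1}]}}

```text
t: 17.25
tool_pos: [0.6513, 0.0626, 0.0661]
ee_rot: [[0.98, -0.098, 0.171], [-0.096, -0.995, -0.018], [0.172, 0.001, -0.985]]
ft_force: [-0.2, 0.2, -0.3]
finger_gap: 0.0851
finger_force: 0.0
```

>>> {"api": "servo_tool", "payload": {"moves": [{"delta_pos": [0, 0, 0], "turn": [0, 0, 0], "grip": 0.3}, {"delta_pos": [0, 0, 0], "turn": [0, 0, 0], "grip": 0.2}, {"delta_pos": [0, 0, 0], "turn": [0, 0, 0], "grip": 0.2}, {"delta_pos": [0, 0, 0], "turn": [0, 0, 0], "grip": 0.2}, {"delta_pos": [0, 0, 0], "turn": [0, 0, 0], "grip": 0.2}], "newtons": 50}}

```text
t: 17.75
tool_pos: [0.6521, 0.0631, 0.0688]
ee_rot: [[0.98, -0.097, 0.175], [-0.096, -0.995, -0.016], [0.176, -0.001, -0.984]]
ft_force: [-1.8, 0.2, 6.1]
finger_gap: 0.0431
finger_force: 52.8
```

```bash
python3 - <<'E'
from h import *
st(); 
r=camera("top"); print([(np.round(d["centre"],4).tolist(),round(d["confidence"],2)) for d in place_of("tray","top")+place_of("tray_in","top")])
E
```

```text
t 17.75 p [0.6521 0.0631 0.0688] x [ 0.98  -0.096  0.176] z [ 0.175 -0.016 -0.984] q [ 25.6   5.4 -13.6   5.9 -62.4  56.5] f [-1.8  0.2  6.1] gap 0.0431
[([0.42, 0.3146, -0.0014], 0.96), ([0.5572, -0.0156, 0.0568], 0.65), ([0.4502, -0.0083, 0.1666], 0.5), ([0.6444, -0.0256, 0.0602], 0.4), ([0.4232, 0.315, 0.0055], 0.59)]
```

>>> {"api": "servo_tool", "payload": {"moves": [{"delta_pos": [0, 0, -1], "turn": [0, 0, 0], "grip": 0.2}, {"delta_pos": [0, 0, -3], "turn": [0, 0, 0], "grip": 0.2}, {"delta_pos": [0, 0, -6], "turn": [0, 0, 0], "grip": 0.2}, {"delta_pos": [0, 0, -10], "turn": [0, 0, 0], "grip": 0.2}, {"delta_pos": [0, 0, -14], "turn": [0, 0, 0], "grip": 0.2}]}}

```text
t: 18.4
tool_pos: [0.626, 0.0649, 0.2052]
ee_rot: [[0.981, -0.098, 0.17], [-0.096, -0.995, -0.018], [0.171, 0.001, -0.985]]
ft_force: [0.2, 0.4, -1.1]
finger_gap: 0.0431
finger_force: 51.8
```

>>> {"api": "servo_tool", "payload": {"moves": [{"delta_pos": [0, 0, -2], "turn": [0, -3, 0], "grip": 0.2}, {"delta_pos": [0, 0, -4], "turn": [0, -7, 0], "grip": 0.2}, {"delta_pos": [0, 0, -6], "turn": [0, -10, 0], "grip": 0.2}, {"delta_pos": [0, 0, -6], "turn": [0, -10, 0], "grip": 0.2}, {"delta_pos": [0, 0, -6], "turn": [0, -10, 0], "grip": 0.2}]}}

```text
t: 18.9
tool_pos: [0.6168, 0.0663, 0.2629]
ee_rot: [[0.995, -0.098, -0.0], [-0.098, -0.995, 0.0], [-0.0, -0.0, -1.0]]
ft_force: [-0.4, -0.1, -3.1]
finger_gap: 0.0434
finger_force: 51.9
```

```bash
python3 - <<'E'
from h import *
st(); go(([0.42,0.30,0.25],rot(0)))
E
```

```text
t 18.9 p [0.6168 0.0663 0.2629] x [ 0.995 -0.098 -0.   ] z [-0.  0. -1.] q [ 24.6   5.5   9.6  -0.  -94.1  59.8] f [-0.4 -0.1 -3.1] gap 0.0434
d [-21.87, -21.34, 1.29] turn [-0.01, 0.0, -5.61]
```

>>> {"api": "servo_tool", "payload": {"moves": [{"delta_pos": [-2.2, -2.1, 0], "turn": [0, 0, 0], "grip": 0.2}, {"delta_pos": [-5, -5, 0], "turn": [0, 0, 0], "grip": 0.2}, {"delta_pos": [-8, -8, 0], "turn": [0, 0, 0], "grip": 0.2}, {"delta_pos": [-11, -11, 0], "turn": [0, 0, 0], "grip": 0.2}, {"delta_pos": [-14, -14, 0], "turn": [0, 0, 0], "grip": 0.2}]}}

```text
t: 19.4
tool_pos: [0.4892, 0.2198, 0.2619]
ee_rot: [[0.995, -0.098, -0.001], [-0.098, -0.995, -0.001], [-0.001, 0.001, -1.0]]
ft_force: [1.0, 0.5, -2.6]
finger_gap: 0.0431
finger_force: 51.9
```

>>> {"api": "servo_tool", "payload": {"moves": [{"delta_pos": [-3, -3, 0], "turn": [0, 0, -2], "grip": 0.2}, {"delta_pos": [-6, -5.5, 0], "turn": [0, 0, -4], "grip": 0.2}, {"delta_pos": [-8, -7.3, 0], "turn": [0, 0, -5.6], "grip": 0.2}, {"delta_pos": [-8, -7.3, 0], "turn": [0, 0, -5.6], "grip": 0.2}, {"delta_pos": [-8, -7.3, 0], "turn": [0, 0, -5.6], "grip": 0.2}]}}

```text
t: 19.9
tool_pos: [0.4178, 0.2996, 0.2625]
ee_rot: [[1.0, 0.002, -0.001], [0.002, -1.0, -0.001], [-0.001, 0.001, -1.0]]
ft_force: [0.0, -0.5, -1.2]
finger_gap: 0.0432
finger_force: 51.8
```

```bash
python3 - <<'E'
from h import *
st(); im=save("wrist","w7.png"); 
for c in ("wrist","scene"):
    if c=="scene": camera(c)
    print(c,[(np.round(d["centre"],4).tolist(),round(d["confidence"],2)) for d in place_of("tray",c)[:2]+place_of("tray_in",c)[:2]])
E
```

```text
t 19.9 p [0.4178 0.2996 0.2625] x [ 1.     0.002 -0.001] z [-0.001 -0.001 -1.   ] q [ 58.1 -10.7  -6.2   0.  -94.6  32. ] f [ 0.  -0.5 -1.2] gap 0.0432
wrist [([0.4195, 0.315, 0.0049], 0.75), ([0.4238, 0.3124, -0.0009], 0.68)]
scene [([0.4175, 0.3163, 0.006], 0.89), ([0.5982, 0.4749, 0.0012], 0.48), ([0.4459, -0.0072, 0.1618], 0.62), ([0.4244, 0.3141, 0.0078], 0.6)]
```

View pics/w7.png

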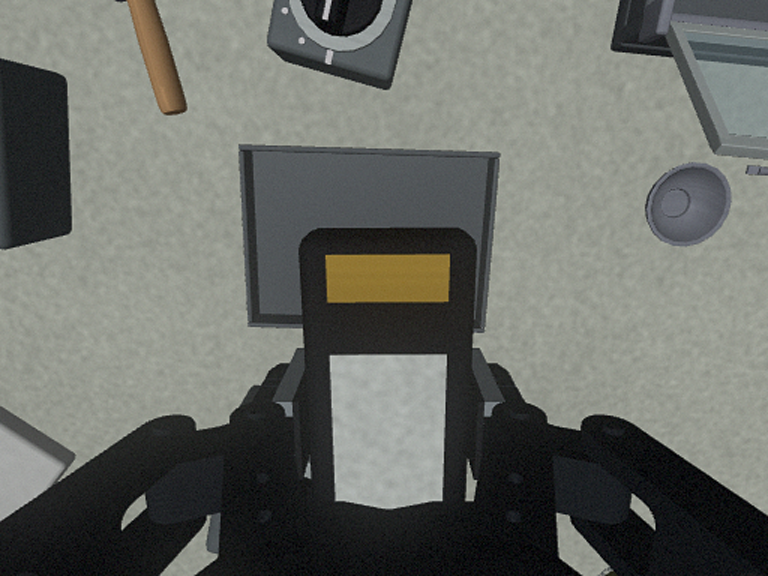

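>>> {"api": "servo_tool", "payload": {"moves": [{"delta_pos": [0.3, -0.7, 3], "turn": [0, 0, 1.5], "grip": 0.2}, {"delta_pos": [0.3, -1.4, 7], "turn": [0, 0, 1.5], "grip": 0.2}, {"delta_pos": [0.3, -1.4, 11], "turn": [0, 0, 1.5], "grip": 0.2}, {"delta_pos": [0.3, -1.4, 15], "turn": [0, 0, 1.5], "grip": 0.2}, {"delta_pos": [0.3, -1.4, 18], "turn": [0, 0, 1.5], "grip": 0.2}]}}

```text
t: 20.7
tool_pos: [0.4212, 0.3124, 0.0808]
ee_rot: [[1.0, -0.027, -0.002], [-0.027, -1.0, -0.002], [-0.002, 0.002, -1.0]]
ft_force: [-0.3, 0.5, -1.7]
finger_gap: 0.0433
finger_force: 51.8
```

>>> {"api": "servo_tool", "payload": {"moves": [{"delta_pos": [0, 0, 2], "turn": [0, 0, 0], "grip": 0.2}, {"delta_pos": [0, 0, 4], "turn": [0, 0, 0], "grip": 0.2}, {"delta_pos": [0, 0, 5.4], "turn": [0, 0, 0], "grip": 0.2}, {"delta_pos": [0, 0, 5.8], "turn": [0, 0, 0], "grip": 0.2}, {"delta_pos": [0, 0, 5.8], "turn": [0, 0, 0], "grip": 0.2}]}}

```text
t: 21.2
tool_pos: [0.4218, 0.3133, 0.0257]
ee_rot: [[1.0, -0.026, -0.0], [-0.026, -1.0, -0.001], [-0.0, 0.001, -1.0]]
ft_force: [0.1, -0.3, -2.0]
finger_gap: 0.0434
finger_force: 51.8
```

```bash
python3 - <<'E'
from h import *
st()
E
```

```text
t 21.2 p [0.4218 0.3133 0.0257] x [ 1.    -0.026 -0.   ] z [-0.    -0.001 -1.   ] q [ 58.6  -3.8 -25.    0.  -68.9  29.9] f [ 0.1 -0.3 -2. ] gap 0.0434
```

>>> {"api": "servo_tool", "payload": {"moves": [{"delta_pos": [0, 0, 0.2], "turn": [0, 0, 0], "grip": 0.2}, {"delta_pos": [0, 0, 0.4], "turn": [0, 0, 0], "grip": 0.2}, {"delta_pos": [0, 0, 0.4], "turn": [0, 0, 0], "grip": 0.2}]}}

```text
t: 21.5
tool_pos: [0.4217, 0.3138, 0.0222]
ee_rot: [[1.0, -0.026, 0.0], [-0.026, -1.0, 0.001], [0.0, -0.001, -1.0]]
ft_force: [0.4, -0.5, -2.2]
finger_gap: 0.0433
finger_force: 51.8
```

>>> {"api": "servo_tool", "payload": {"moves": [{"delta_pos": [0, 0, 0], "turn": [0, 0, 0], "grip": 0.55}, {"delta_pos": [0, 0, 0], "turn": [0, 0, 0], "grip": 0.7}, {"delta_pos": [0, 0, 0], "turn": [0, 0, 0], "grip": 0.8}, {"delta_pos": [0, 0, 0], "turn": [0, 0, 0], "grip": 0.8}]}}

```text
t: 21.9
tool_pos: [0.4217, 0.3137, 0.0222]
ee_rot: [[1.0, -0.026, 0.0], [-0.026, -1.0, 0.0], [0.0, -0.0, -1.0]]
ft_force: [0.5, 0.4, 0.4]
finger_gap: 0.0683
finger_force: 0.0
```

>>> {"api": "servo_tool", "payload": {"moves": [{"delta_pos": [0, 0, -3], "turn": [0, 0, 0], "grip": 0.8}, {"delta_pos": [0, 0, -8], "turn": [0, 0, 0], "grip": 0.8}, {"delta_pos": [0, 0, -13], "turn": [0, 0, 0], "grip": 0.8}, {"delta_pos": [0, 0, -18], "turn": [0, 0, 0], "grip": 0.8}, {"delta_pos": [0, 0, -22], "turn": [0, 0, 0], "grip": 1}]}}

```text
t: 22.4
tool_pos: [0.4219, 0.3135, 0.2456]
ee_rot: [[1.0, -0.026, 0.002], [-0.026, -1.0, 0.002], [0.002, -0.002, -1.0]]
ft_force: [0.7, 0.8, -0.1]
finger_gap: 0.0813
finger_force: 0.0
```

>>> {"api": "servo_tool", "payload": {"moves": [{"delta_pos": [0, 0, -2], "turn": [0, 0, 0], "grip": 1}, {"delta_pos": [0, 0, -5], "turn": [0, 0, 0], "grip": 1}, {"delta_pos": [0, 0, -5], "turn": [0, 0, 0], "grip": 1}]}}

```text
t: 22.7
tool_pos: [0.4227, 0.314, 0.2968]
ee_rot: [[1.0, -0.026, 0.006], [-0.026, -1.0, 0.005], [0.005, -0.005, -1.0]]
ft_force: [0.4, 0.0, 1.3]
finger_gap: 0.0855
finger_force: 0.0
```

```bash
python3 - <<'E'
from h import *
st(); im=camera("wrist")
for n in ("old1","tray"): print(n,[(np.round(d["centre"],4).tolist(),round(d["confidence"],2)) for d in place_of(n,"wrist")])
camera("top")
for n in ("old1","tray"): print(n,[(np.round(d["centre"],4).tolist(),round(d["confidence"],2)) for d in place_of(n,"top")])
go(([0.50,0,0.30],rot(0)))
E
```

```text
t 22.7 p [0.4227 0.314  0.2968] x [ 1.    -0.026  0.005] z [ 0.006  0.005 -1.   ] q [ 58.6  -8.7  -0.8   0.1 -97.4  29.9] f [0.4 0.  1.3] gap 0.0855
old1 [([0.4193, 0.3106, 0.0172], 0.78)]
tray []
old1 []
tray [([0.4186, 0.3126, -0.0025], 0.82)]
d [8.68, 31.13, -0.9] turn [0.09, 0.07, -1.49]
```

>>> {"api": "servo_tool", "payload": {"moves": [{"delta_pos": [1, 4.5, 0], "turn": [0, 0, -1.5], "grip": 1}, {"delta_pos": [2, 9.2, 0], "turn": [0, 0, -1.5], "grip": 1}, {"delta_pos": [3, 14, 0], "turn": [0, 0, -1.5], "grip": 1}, {"delta_pos": [4, 18.8, 0], "turn": [0, 0, -1.5], "grip": 1}, {"delta_pos": [5, 23.5, 0], "turn": [0, 0, -1.5], "grip": 1}]}}

```text
t: 23.5
tool_pos: [0.4651, 0.0754, 0.2914]
ee_rot: [[1.0, 0.001, -0.0], [0.001, -1.0, -0.0], [-0.0, 0.0, -1.0]]
ft_force: [0.9, -0.3, 0.2]
finger_gap: 0.0854
finger_force: 0.0
```

>>> {"api": "servo_tool", "payload": {"moves": [{"delta_pos": [1, 4.5, 0], "turn": [0, 0, 0], "grip": 1}, {"delta_pos": [2, 9.2, 0], "turn": [0, 0, 0], "grip": 1}, {"delta_pos": [3, 14, 0], "turn": [0, 0, 0], "grip": 1}, {"delta_pos": [4, 18.8, 0], "turn": [0, 0, 0], "grip": 1}, {"delta_pos": [5, 23.5, 0], "turn": [0, 0, 0], "grip": 1}]}}

```text
t: 24.0
tool_pos: [0.5152, -0.1598, 0.2912]
ee_rot: [[1.0, -0.0, -0.001], [-0.0, -1.0, -0.0], [-0.001, 0.0, -1.0]]
ft_force: [1.4, 0.2, 0.6]
finger_gap: 0.0854
finger_force: 0.0
```

>>> {"api": "servo_tool", "payload": {"moves": [{"delta_pos": [1, 4.5, 0], "turn": [0, 0, 0], "grip": 1}, {"delta_pos": [2, 9.2, 0], "turn": [0, 0, 0], "grip": 1}, {"delta_pos": [3, 14, 0], "turn": [0, 0, 0], "grip": 1}, {"delta_pos": [4, 18, 0], "turn": [0, 0, 0], "grip": 1}, {"delta_pos": [4, 18, 0], "turn": [0, 0, 0], "grip": 1}]}}

```text
t: 24.5
tool_pos: [0.5551, -0.3417, 0.2876]
ee_rot: [[1.0, -0.005, -0.006], [-0.005, -1.0, 0.001], [-0.006, -0.001, -1.0]]
ft_force: [-0.3, 0.2, -0.4]
finger_gap: 0.0854
finger_force: 0.0
```

>>> {"api": "servo_tool", "payload": {"moves": [{"delta_pos": [0, 0, 0], "turn": [0, 0, 0], "grip": 1}, {"delta_pos": [0, 0, 0], "turn": [0, 0, 0], "grip": 1}, {"delta_pos": [0, 0, 0], "turn": [0, 0, 0], "grip": 1}]}}

```text
t: 24.8
tool_pos: [0.5555, -0.3366, 0.2926]
ee_rot: [[1.0, 0.001, 0.001], [0.001, -1.0, -0.0], [0.001, 0.0, -1.0]]
ft_force: [-0.1, -0.8, -0.0]
finger_gap: 0.0852
finger_force: 0.0
```

```bash
python3 - <<'E'
from h import *
st(); P=wcam(); im=save("wrist","w8.png"); np.savez('P8.npz',o=P[0],A=P[1])
for n in ("new1","tape"): print(n,[(np.round(d["centre"],4).tolist(),round(d["confidence"],2)) for d in place_of(n,"wrist")])
E
```

```text
t 24.8 p [ 0.5555 -0.3366  0.2926] x [1.    0.001 0.001] z [ 0.001 -0.    -1.   ] q [-13.6  10.4  18.1   0.  -97.6 103.7] f [-0.1 -0.8 -0. ] gap 0.0852
new1 [([0.5986, -0.328, 0.0105], 0.67), ([0.4863, -0.4349, 0.0102], 0.61)]
tape []
```

View pics/w8.png

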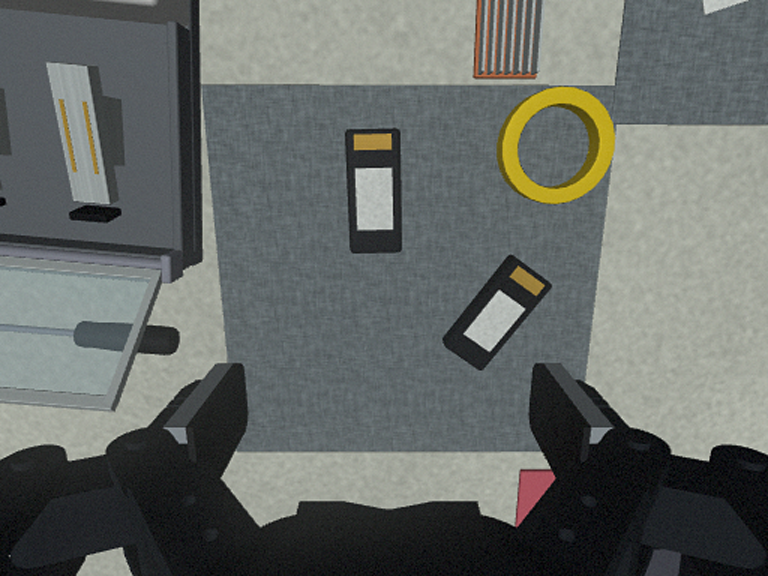

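Pack A is upright at (346–401, 129–252). Pack B is slanted, with corners at (511,255), (551,283), (481,370) and (443,340). The tape is at (557,145), clear of both.

```bash
python3 - <<'E'
from h import *
d=np.load('P8.npz'); P=(d['o'],d['A'],camera_info('wrist'))
for n,p in (("A",[(346,129),(400,129),(350,252),(401,252)]),("B",[(511,255),(551,283),(443,340),(481,370)])):
    W=pix2w(np.array(p)/1.5,.022,pose=P); v=W[:2].mean(0)-W[2:].mean(0); y=np.degrees(np.arctan2(v[1],v[0]))
    print(n,W.mean(0).round(4),"yaw",y.round(2),np.linalg.norm(v).round(4),np.linalg.norm(W[0]-W[1]).round(4))
    c=W.mean(0); c[2]=.022; go((c,rot(y)))
E
```

```text
A [ 0.5962 -0.3259  0.022 ] yaw 0.82 0.0986 0.0426
d [4.03, -1.09, 27.07] turn [0.02, -0.07, -0.74]
B [ 0.4925 -0.4316  0.022 ] yaw -35.01 0.0967 0.0437
d [-6.35, 9.46, 27.06] turn [0.0, -0.07, 35.09]
```

>>> {"api": "servo_tool", "payload": {"moves": [{"delta_pos": [2, -0.5, 4], "turn": [0, 0, -0.8], "grip": 1}, {"delta_pos": [4.1, -1, 8], "turn": [0, 0, -0.8], "grip": 1}, {"delta_pos": [4.1, -1, 12], "turn": [0, 0, -0.8], "grip": 1}, {"delta_pos": [4.1, -1, 16], "turn": [0, 0, -0.8], "grip": 1}, {"delta_pos": [4.1, -1, 17], "turn": [0, 0, -0.8], "grip": 1}]}}

```text
t: 25.45
tool_pos: [0.5944, -0.3259, 0.116]
ee_rot: [[1.0, 0.015, -0.008], [0.015, -1.0, 0.004], [-0.008, -0.004, -1.0]]
ft_force: [-0.1, -0.1, -1.0]
finger_gap: 0.0856
finger_force: 0.0
```

>>> {"api": "servo_tool", "payload": {"moves": [{"delta_pos": [0, 0, 0], "turn": [0, 0, 0], "grip": 1}, {"delta_pos": [0, 0, 0], "turn": [0, 0, 0], "grip": 1}, {"delta_pos": [0, 0, 0], "turn": [0, 0, 0], "grip": 1}]}}

```text
t: 25.75
tool_pos: [0.5977, -0.3282, 0.1255]
ee_rot: [[1.0, 0.014, 0.005], [0.014, -1.0, -0.002], [0.005, 0.002, -1.0]]
ft_force: [-0.1, -0.2, 0.1]
finger_gap: 0.0852
finger_force: 0.0
```

```bash
python3 - <<'E'
from h import *
st(); P=wcam(); im=camera("wrist"); np.save("w9.npy",im)
g=im.max(2); f=w2pix([[.597,-.327,.022]],pose=P)[0]; print("centre pix",f)
m=(g<50).astype(np.uint8); m[260:]=0
n,l,s,c=cv2.connectedComponentsWithStats(m)
for i in range(1,n):
    if s[i,4]>300: print(s[i],c[i])
cv2.imwrite("pics/w9.png",im[:,:,::-1])
print([(np.round(d["centre"],4).tolist(),round(d["confidence"],2)) for d in place_of("new1","wrist")])
go(([.597,-.327,.022],rot(.8)))
E
```

```text
t 25.75 p [ 0.5977 -0.3282  0.1255] x [1.    0.014 0.005] z [ 0.005 -0.002 -1.   ] q [-1.200e+01  1.540e+01  6.500e+00  1.000e-01 -8.070e+01  1.028e+02] f [-0.1 -0.2  0.1] gap 0.0852
centre pix [256.75466027 200.6459496 ]
[  47    0   28  260 3084] [ 60.82457847 121.04377432]
[  19   13   45  247 5185] [ 41.46885246 134.02372228]
[ 223  133   61  127 3617] [254.52723251 195.5612386 ]
[([0.5958, -0.3255, 0.0049], 0.83), ([0.4849, -0.4355, 0.0133], 0.71)]
d [-0.06, -0.11, 10.24] turn [0.07, -0.2, 0.01]
```

View pics/w9.png

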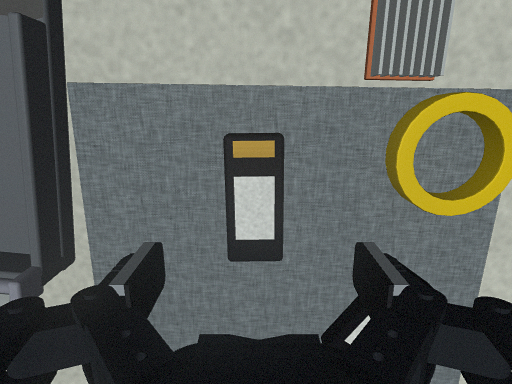

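```bash
python3 - <<'E'
from h import *
P=wcam(); st()
W=pix2w([[226,261],[282,261]],.022,pose=P); print("near",W.round(4))
W=pix2w([[224,134],[284,134]],.002,pose=P); print("far bottom",W.round(4))
W=pix2w([[224,136],[284,136]],.022,pose=P); print("far top",W.round(4))
# old pack hold: far end in w7 at 1.5x row 228..
i=camera_info("wrist"); T=i["T_tool_cam"]; P7=(T[:3,3],T[:3,:3],i)
for z in (-.011,-.010): print(pix2w(np.array([[300,232],[475,232]])/1.5,z,pose=P7).round(4))
E
```

```text
t 25.85 p [ 0.5973 -0.328   0.1244] x [1.    0.014 0.003] z [ 0.003 -0.001 -1.   ] q [-12.   15.5   6.4   0.  -80.7 102.8] f [ 0.3  0.4 -0.1] gap 0.0853
near [[ 0.5467 -0.303   0.022 ]
 [ 0.5473 -0.3473  0.022 ]]
far bottom [[ 0.644  -0.3009  0.002 ]
 [ 0.6446 -0.3471  0.002 ]]
far top [[ 0.6443 -0.3029  0.022 ]
 [ 0.6449 -0.3455  0.022 ]]
[[ 0.0511 -0.0213 -0.011 ]
 [ 0.0511  0.0207 -0.011 ]]
[[ 0.051  -0.0215 -0.01  ]
 [ 0.0509  0.0209 -0.01  ]]
```

>>> {"api": "servo_tool", "payload": {"moves": [{"delta_pos": [-0.1, -0.3, 3], "turn": [0, 0, 0], "grip": 1}, {"delta_pos": [-0.1, -0.3, 6], "turn": [0, 0, 0], "grip": 1}, {"delta_pos": [-0.1, -0.3, 8.5], "turn": [0, 0, 0], "grip": 1}, {"delta_pos": [-0.1, -0.3, 9.8], "turn": [0, 0, 0], "grip": 1}, {"delta_pos": [-0.1, -0.3, 10.2], "turn": [0, 0, 0], "grip": 1}]}}

```text
t: 26.35
tool_pos: [0.595, -0.3246, 0.0189]
ee_rot: [[1.0, 0.014, -0.001], [0.014, -1.0, 0.0], [-0.001, -0.0, -1.0]]
ft_force: [0.3, 0.5, 0.6]
finger_gap: 0.0853
finger_force: 0.0
```

>>> {"api": "servo_tool", "payload": {"moves": [{"delta_pos": [0, 0, 0], "turn": [0, 0, 0], "grip": 0.6}, {"delta_pos": [0, 0, 0], "turn": [0, 0, 0], "grip": 0.2}, {"delta_pos": [0, 0, 0], "turn": [0, 0, 0], "grip": 0.2}, {"delta_pos": [0, 0, 0], "turn": [0, 0, 0], "grip": 0.2}, {"delta_pos": [0, 0, 0], "turn": [0, 0, 0], "grip": 0.2}], "newtons": 60}}

```text
t: 26.85
tool_pos: [0.5965, -0.3251, 0.022]
ee_rot: [[1.0, 0.014, 0.003], [0.014, -1.0, -0.001], [0.003, 0.001, -1.0]]
ft_force: [-0.5, 1.3, 6.9]
finger_gap: 0.0426
finger_force: 64.2
```

```bash
python3 - <<'E'
from h import *
st()
E
```

```text
t 26.85 p [ 0.5965 -0.3251  0.022 ] x [1.    0.014 0.003] z [ 0.003 -0.001 -1.   ] q [-11.8  18.8  -0.5   0.  -70.5 102.6] f [-0.5  1.3  6.9] gap 0.0426
```

>>> {"api": "servo_tool", "payload": {"moves": [{"delta_pos": [0, 0, -1], "turn": [0, 0, 0], "grip": 0.2}, {"delta_pos": [0, 0, -4], "turn": [0, 0, 0], "grip": 0.2}, {"delta_pos": [0, 0, -8], "turn": [0, 0, 0], "grip": 0.2}, {"delta_pos": [0, 0, -13], "turn": [0, 0, 0], "grip": 0.2}, {"delta_pos": [0, 0, -18], "turn": [0, 0, 0], "grip": 0.2}]}}

```text
t: 27.35
tool_pos: [0.5946, -0.3243, 0.201]
ee_rot: [[1.0, 0.014, -0.002], [0.014, -1.0, 0.001], [-0.002, -0.001, -1.0]]
ft_force: [1.1, -0.8, -1.3]
finger_gap: 0.0427
finger_force: 63.3
```

>>> {"api": "servo_tool", "payload": {"moves": [{"delta_pos": [0.5, -3, -1], "turn": [0, 0, 0], "grip": 0.2}, {"delta_pos": [1, -7, -2], "turn": [0, 0, 2], "grip": 0.2}, {"delta_pos": [2, -12, -2], "turn": [0, 0, 4], "grip": 0.2}, {"delta_pos": [3, -17, -2], "turn": [0, 0, 6.2], "grip": 0.2}, {"delta_pos": [3.5, -20.8, -2], "turn": [0, 0, 6.2], "grip": 0.2}]}}

```text
t: 27.85
tool_pos: [0.6273, -0.1136, 0.2195]
ee_rot: [[0.996, -0.094, -0.001], [-0.094, -0.996, 0.001], [-0.001, -0.001, -1.0]]
ft_force: [0.5, -0.7, -2.1]
finger_gap: 0.0428
finger_force: 63.3
```

>>> {"api": "servo_tool", "payload": {"moves": [{"delta_pos": [0, 0, 0], "turn": [0, 0, 0], "grip": 0.2}, {"delta_pos": [0, 0, 0], "turn": [0, 0, 0], "grip": 0.2}, {"delta_pos": [0, 0, 0], "turn": [0, 0, 0], "grip": 0.2}]}}

```text
t: 28.15
tool_pos: [0.6272, -0.1168, 0.2197]
ee_rot: [[0.996, -0.095, -0.001], [-0.095, -0.996, -0.0], [-0.001, 0.0, -1.0]]
ft_force: [0.8, -0.8, -1.1]
finger_gap: 0.0426
finger_force: 63.3
```

```bash
cat >> h.py <<'E'
def inhand(im):
    """far end of the held pack, in tool coordinates (x, y of its middle, width)"""
    g=im.max(2).astype(float); col=slice(240,278)
    i=camera_info("wrist"); T=i["T_tool_cam"]; P=(T[:3,3],T[:3,:3],i)
    return g[:, col].mean(1)
E
python3 - <<'E'
from h import *
st(); im=camera("wrist"); print(inhand(im)[110:200].round(0).tolist()); cv2.imwrite("pics/w10.png",im[:,:,::-1])
go(([.6325,-.116,.0797],rot(-5.4,10)))
E
```

```text
t 28.15 p [ 0.6272 -0.1168  0.2197] x [ 0.996 -0.095 -0.001] z [-0.001 -0.    -1.   ] q [  7.4   8.    7.8   0.  -89.8  77.2] f [ 0.8 -0.8 -1.1] gap 0.0426
[114.0, 115.0, 115.0, 114.0, 113.0, 110.0, 110.0, 110.0, 134.0, 175.0, 174.0, 173.0, 173.0, 173.0, 173.0, 173.0, 173.0, 172.0, 172.0, 172.0, 172.0, 171.0, 171.0, 171.0, 171.0, 170.0, 170.0, 170.0, 170.0, 170.0, 170.0, 170.0, 169.0, 171.0, 168.0, 169.0, 170.0, 173.0, 132.0, 36.0, 38.0, 40.0, 41.0, 42.0, 43.0, 43.0, 45.0, 47.0, 47.0, 49.0, 49.0, 51.0, 50.0, 45.0, 113.0, 196.0, 191.0, 190.0, 189.0, 190.0, 189.0, 190.0, 191.0, 191.0, 192.0, 189.0, 187.0, 184.0, 186.0, 187.0, 189.0, 189.0, 187.0, 186.0, 184.0, 184.0, 183.0, 182.0, 182.0, 182.0, 182.0, 182.0, 187.0, 162.0, 46.0, 49.0, 51.0, 51.0, 51.0, 51.0]
d [0.52, -0.17, 14.01] turn [0.02, 10.03, -0.06]
```

View pics/w10.png

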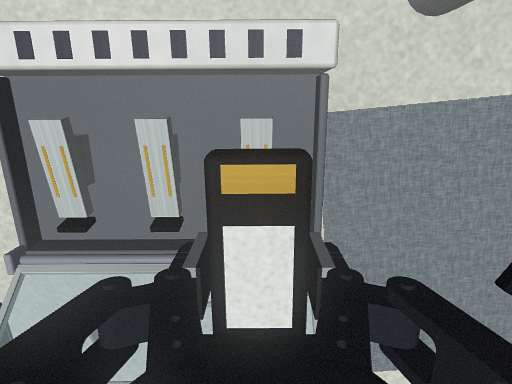

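```bash
python3 - <<'E'
from h import *
im9=np.load("w9.npy"); g=im9.max(2).astype(float)[:,238:272].mean(1); print("w9",[ (r,int(g[r])) for r in (*range(128,146),*range(154,164),*range(172,182),*range(236,266))])
i=camera_info("wrist"); T=i["T_tool_cam"]; PT=(T[:3,3],T[:3,:3],i)
# w9 in tool frame: tool at p9, pack top z = .1253-.022
for nm,rows,z in (("w9",[133.5,140,158,176.5,240,261],.1250-.022),("hand",[149,164,194,225.5,330],0.0),("hand+",[149,164,194,225.5,330],0.001)):
    print(nm,pix2w([[257,r] for r in rows],z,pose=PT)[:,0].round(4))
print("bottom edge", pix2w([[257,149]],.020,pose=PT)[:,0])
E
```

```text
w9 [(128, 111), (129, 111), (130, 113), (131, 115), (132, 119), (133, 34), (134, 33), (135, 35), (136, 38), (137, 40), (138, 43), (139, 43), (140, 69), (141, 177), (142, 171), (143, 170), (144, 170), (145, 171), (154, 163), (155, 164), (156, 170), (157, 102), (158, 41), (159, 44), (160, 44), (161, 44), (162, 45), (163, 44), (172, 46), (173, 46), (174, 45), (175, 39), (176, 121), (177, 202), (178, 197), (179, 195), (180, 196), (181, 198), (236, 193), (237, 195), (238, 201), (239, 142), (240, 41), (241, 44), (242, 45), (243, 45), (244, 45), (245, 45), (246, 45), (247, 44), (248, 44), (249, 44), (250, 44), (251, 43), (252, 43), (253, 43), (254, 42), (255, 43), (256, 42), (257, 42), (258, 42), (259, 41), (260, 35), (261, 83), (262, 112), (263, 107), (264, 108), (265, 108)]
w9 [ 0.0487  0.0441  0.0312  0.0175 -0.033  -0.051 ]
hand [ 0.0516  0.0456  0.0332  0.0195 -0.0323]
hand+ [ 0.0515  0.0455  0.0329  0.0191 -0.0332]
bottom edge [0.04891699]
```

>>> {"api": "servo_tool", "payload": {"moves": [{"delta_pos": [-0.2, -0.1, 1.5], "turn": [0, 3, 0], "grip": 0.2}, {"delta_pos": [-0.5, -0.17, 3], "turn": [0, 6, 0], "grip": 0.2}, {"delta_pos": [-0.87, -0.17, 5], "turn": [0, 10, 0], "grip": 0.2}, {"delta_pos": [-0.87, -0.17, 6.1], "turn": [0, 10, 0], "grip": 0.2}, {"delta_pos": [-0.87, -0.17, 6.1], "turn": [0, 10, 0], "grip": 0.2}]}}

```text
t: 28.7
tool_pos: [0.6176, -0.1146, 0.157]
ee_rot: [[0.981, -0.095, 0.169], [-0.094, -0.995, -0.017], [0.17, 0.0, -0.986]]
ft_force: [-0.6, -0.4, -1.8]
finger_gap: 0.0427
finger_force: 63.3
```

>>> {"api": "servo_tool", "payload": {"moves": [{"delta_pos": [0, 0, 0], "turn": [0, 0, 0], "grip": 0.2}, {"delta_pos": [0, 0, 0], "turn": [0, 0, 0], "grip": 0.2}, {"delta_pos": [0, 0, 0], "turn": [0, 0, 0], "grip": 0.2}]}}

```text
t: 29.0
tool_pos: [0.6199, -0.1138, 0.1601]
ee_rot: [[0.98, -0.094, 0.174], [-0.093, -0.996, -0.016], [0.175, -0.0, -0.985]]
ft_force: [-0.8, 0.1, -2.0]
finger_gap: 0.0426
finger_force: 63.3
```

```bash
python3 - <<'E'
from h import *
st()
go(([.6325,-.116,.0797],rot(-5.4,10)))
E
```

```text
t 29.0 p [ 0.6199 -0.1138  0.1601] x [ 0.98  -0.093  0.175] z [ 0.174 -0.016 -0.985] q [  9.1  -1.2  -9.5   2.6 -72.   74.9] f [-0.8  0.1 -2. ] gap 0.0426
d [-0.15, 0.1, 8.13] turn [-0.0, -0.08, -0.01]
```

>>> {"api": "servo_tool", "payload": {"moves": [{"delta_pos": [-0.15, 0.1, 3], "turn": [0, 0, 0], "grip": 0.2}, {"delta_pos": [-0.15, 0.1, 5.5], "turn": [0, 0, 0], "grip": 0.2}, {"delta_pos": [-0.15, 0.1, 7], "turn": [0, 0, 0], "grip": 0.2}, {"delta_pos": [-0.15, 0.1, 7.5], "turn": [0, 0, 0], "grip": 0.2}, {"delta_pos": [-0.15, 0.1, 7.6], "turn": [0, 0, 0], "grip": 0.2}]}}

```text
t: 29.5
tool_pos: [0.6309, -0.1159, 0.0839]
ee_rot: [[0.98, -0.094, 0.173], [-0.092, -0.996, -0.017], [0.173, 0.001, -0.985]]
ft_force: [0.4, 0.3, -2.1]
finger_gap: 0.0424
finger_force: 63.4
```

>>> {"api": "servo_tool", "payload": {"moves": [{"delta_pos": [0, 0, 0.1], "turn": [0, 0, 0], "grip": 0.2}, {"delta_pos": [0, 0, 0.2], "turn": [0, 0, 0], "grip": 0.2}, {"delta_pos": [0, 0, 0.3], "turn": [0, 0, 0], "grip": 0.2}, {"delta_pos": [0, 0, 0.3], "turn": [0, 0, 0], "grip": 0.2}]}}

```text
t: 29.9
tool_pos: [0.6312, -0.1158, 0.0812]
ee_rot: [[0.98, -0.094, 0.173], [-0.093, -0.996, -0.016], [0.174, -0.0, -0.985]]
ft_force: [-0.5, -0.5, -2.2]
finger_gap: 0.0427
finger_force: 63.4
```

```bash
python3 - <<'E'
from h import *
st()
go(([.6325,-.116,.0797],rot(-5.4,10)))
E
```

```text
t 29.9 p [ 0.6312 -0.1158  0.0812] x [ 0.98  -0.093  0.174] z [ 0.173 -0.016 -0.985] q [  8.7   2.9 -13.8   2.7 -63.6  74.9] f [-0.5 -0.5 -2.2] gap 0.0427
d [0.1, 0.01, 0.17] turn [-0.0, -0.03, 0.01]
```

>>> {"api": "servo_tool", "payload": {"moves": [{"delta_pos": [0.1, 0, 0.1], "turn": [0, 0, 0], "grip": 0.2}, {"delta_pos": [0.1, 0, 0.2], "turn": [0, 0, 0], "grip": 0.2}, {"delta_pos": [0.1, 0, 0.2], "turn": [0, 0, 0], "grip": 0.2}]}}

```text
t: 30.2
tool_pos: [0.6327, -0.116, 0.0796]
ee_rot: [[0.98, -0.094, 0.174], [-0.092, -0.996, -0.017], [0.174, 0.0, -0.985]]
ft_force: [-1.4, 0.6, 0.1]
finger_gap: 0.0428
finger_force: 63.7
```

>>> {"api": "servo_tool", "payload": {"moves": [{"delta_pos": [0, 0, 0.1], "turn": [0, 0, 0], "grip": 0.2}, {"delta_pos": [0, 0, 0.1], "turn": [0, 0, 0], "grip": 0.2}]}}

```text
t: 30.4
tool_pos: [0.6328, -0.116, 0.0796]
ee_rot: [[0.98, -0.094, 0.174], [-0.092, -0.996, -0.017], [0.175, 0.0, -0.985]]
ft_force: [-5.1, 1.7, 6.9]
finger_gap: 0.0427
finger_force: 64.4
```

>>> {"api": "servo_tool", "payload": {"moves": [{"delta_pos": [0, 0, -0.1], "turn": [0, 0, 0], "grip": 0.5}, {"delta_pos": [0, 0, -0.1], "turn": [0, 0, 0], "grip": 0.65}, {"delta_pos": [0, 0, -0.1], "turn": [0, 0, 0], "grip": 0.8}, {"delta_pos": [0, 0, -0.1], "turn": [0, 0, 0], "grip": 0.9}, {"delta_pos": [0, 0, -0.1], "turn": [0, 0, 0], "grip": 0.9}]}}

```text
t: 30.9
tool_pos: [0.6324, -0.116, 0.0789]
ee_rot: [[0.98, -0.094, 0.173], [-0.093, -0.996, -0.016], [0.174, 0.0, -0.985]]
ft_force: [-0.2, 0.3, -0.0]
finger_gap: 0.0774
finger_force: 0.0
```

>>> {"api": "servo_tool", "payload": {"moves": [{"delta_pos": [0, 0, -2], "turn": [0, 0, 0], "grip": 0.9}, {"delta_pos": [0, 0, -5], "turn": [0, 0, 0], "grip": 0.9}, {"delta_pos": [0, 0, -9], "turn": [0, 0, 0], "grip": 1}, {"delta_pos": [0, 0, -13], "turn": [0, 0, 0], "grip": 1}, {"delta_pos": [0, 0, -16], "turn": [0, 0, 0], "grip": 1}]}}

```text
t: 31.4
tool_pos: [0.6048, -0.1135, 0.2399]
ee_rot: [[0.98, -0.094, 0.176], [-0.093, -0.996, -0.017], [0.177, 0.0, -0.984]]
ft_force: [0.7, -0.3, -0.8]
finger_gap: 0.0855
finger_force: 0.0
```

>>> {"api": "servo_tool", "payload": {"moves": [{"delta_pos": [0, 0, 0], "turn": [0, -3, 0], "grip": 1}, {"delta_pos": [0, 0, 0], "turn": [0, -7, 0], "grip": 1}, {"delta_pos": [0, 0, 0], "turn": [0, -10, 0], "grip": 1}, {"delta_pos": [0, 0, 0], "turn": [0, -10, 0], "grip": 1}, {"delta_pos": [0, 0, 0], "turn": [0, -10, 0], "grip": 1}]}}

```text
t: 31.9
tool_pos: [0.605, -0.1134, 0.2361]
ee_rot: [[0.996, -0.094, 0.0], [-0.094, -0.996, -0.0], [0.0, 0.0, -1.0]]
ft_force: [0.6, -0.1, -0.9]
finger_gap: 0.0853
finger_force: 0.0
```

```bash
python3 - <<'E'
from h import *
st(); P=wcam(); im=camera("wrist"); cv2.imwrite("pics/w11.png",im[:,:,::-1]); np.savez('P11.npz',o=P[0],A=P[1])
for n in ("new1","berth1"): print(n,[(np.round(d["centre"],4).tolist(),round(d["confidence"],2)) for d in place_of(n,"wrist")])
go(([.505,-.42,.25],rot(-35)))
E
```

```text
t 31.9 p [ 0.605  -0.1134  0.2361] x [ 0.996 -0.094  0.   ] z [ 0. -0. -1.] q [  8.    4.6   5.8   0.  -91.2  76.6] f [ 0.6 -0.1 -0.9] gap 0.0853
new1 []
berth1 [([0.656, 0.0634, 0.0609], 0.95)]
d [-7.03, 31.46, -1.32] turn [-0.01, -0.07, 29.61]
```

View pics/w11.png

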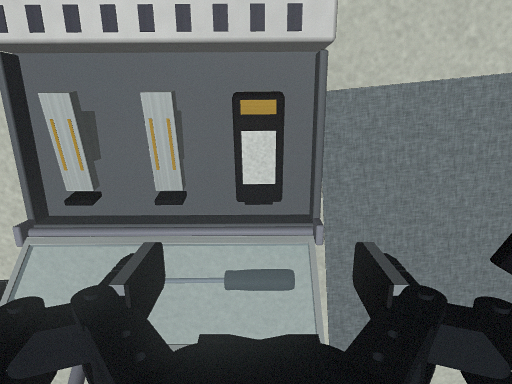

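Pack A lies square on the right ledge at (232–284, 93–203). Next is pack B.

>>> {"api": "servo_tool", "payload": {"moves": [{"delta_pos": [-1, 4.8, -0.5], "turn": [0, 0, 6], "grip": 1}, {"delta_pos": [-2, 9.6, -1], "turn": [0, 0, 12], "grip": 1}, {"delta_pos": [-3, 14.4, -1.3], "turn": [0, 0, 18], "grip": 1}, {"delta_pos": [-4, 19, -1.3], "turn": [0, 0, 24], "grip": 1}, {"delta_pos": [-5.2, 23.5, -1.3], "turn": [0, 0, 29.6], "grip": 1}]}}

```text
t: 32.55
tool_pos: [0.5299, -0.344, 0.2503]
ee_rot: [[0.817, -0.577, 0.002], [-0.577, -0.817, -0.001], [0.002, -0.0, -1.0]]
ft_force: [1.0, -0.4, -0.4]
finger_gap: 0.0853
finger_force: 0.0
```

```bash
python3 - <<'E'
from h import *
d=np.load('P11.npz'); P=(d['o'],d['A'],camera_info('wrist'))
s=.05*np.sin(.175); z0=.0797
W=np.array([pix2w(p,z,pose=P)[0] for p,z in zip([(232,93.5),(284,93.5),(236,202),(283,202)],[z0+s,z0+s,z0-s,z0-s])])
v=W[:2].mean(0)-W[2:].mean(0); print("A placed top",W.mean(0).round(4),"yaw",np.degrees(np.arctan2(v[1],v[0])),np.linalg.norm(v))
st(); go(([.491,-.432,.13],rot(-35)))
E
```

```text
A placed top [ 0.6329 -0.1163  0.0797] yaw -4.611184395779451 0.10007834128342329
t 32.55 p [ 0.5299 -0.344   0.2503] x [ 0.817 -0.577  0.002] z [ 0.002 -0.001 -1.   ] q [-14.9   7.    9.9   0.  -92.8  69.6] f [ 1.  -0.4 -0.4] gap 0.0853
d [1.88, 9.44, 12.03] turn [-0.02, -0.11, -0.22]
```

>>> {"api": "servo_tool", "payload": {"moves": [{"delta_pos": [0.9, 4, 3], "turn": [0, 0, 0], "grip": 1}, {"delta_pos": [1.9, 8, 7], "turn": [0, 0, 0], "grip": 1}, {"delta_pos": [1.9, 9.4, 11], "turn": [0, 0, 0], "grip": 1}, {"delta_pos": [1.9, 9.4, 12], "turn": [0, 0, 0], "grip": 1}, {"delta_pos": [1.9, 9.4, 12], "turn": [0, 0, 0], "grip": 1}]}}

```text
t: 33.05
tool_pos: [0.4913, -0.4299, 0.1278]
ee_rot: [[0.819, -0.574, -0.003], [-0.574, -0.819, 0.001], [-0.003, 0.001, -1.0]]
ft_force: [0.0, 1.1, -0.1]
finger_gap: 0.0853
finger_force: 0.0
```

>>> {"api": "servo_tool", "payload": {"moves": [{"delta_pos": [0, 0, 0], "turn": [0, 0, 0], "grip": 1}, {"delta_pos": [0, 0, 0], "turn": [0, 0, 0], "grip": 1}, {"delta_pos": [0, 0, 0], "turn": [0, 0, 0], "grip": 1}]}}

```text
t: 33.35
tool_pos: [0.4939, -0.43, 0.1321]
ee_rot: [[0.82, -0.572, 0.003], [-0.572, -0.82, -0.002], [0.004, -0.0, -1.0]]
ft_force: [-0.4, 0.4, -0.9]
finger_gap: 0.0852
finger_force: 0.0
```

```bash
python3 - <<'E'
from h import *
st(); s=ctrl.sense(); im=camera("wrist"); cv2.imwrite("pics/w12.png",im[:,:,::-1])
m=(im.max(2)<70).astype(np.uint8); m[275:]=0; m[:,:180]=0; m[:,335:]=0
m=cv2.morphologyEx(m,cv2.MORPH_CLOSE,np.ones((45,45)))
n,l,t,c=cv2.connectedComponentsWithStats(m)
for k in range(1,n):
    if t[k,4]>2000:
        print(t[k],c[k]); r=cv2.minAreaRect(np.argwhere(l==k)[:,::-1].astype(np.float32)); print(r)
i=camera_info("wrist"); T=i["T_tool_cam"]; PT=(T[:3,3],T[:3,:3],i); z=s["tool_pos"][2]-.022
k=1+np.argmax(t[1:,4]); x,y,w,h=t[k,:4]
print(pix2w([[x,y+h-10],[x+w,y+h-10],[x+w/2,y+h]],z,pose=PT).round(4))
g=im.max(2).astype(float); cc=int(c[k][0]); g=g[:,cc-8:cc+8].mean(1)
e=[r for r in range(100,290) if abs(g[r+1]-g[r-1])>60]; print(e); print(pix2w([[cc,r] for r in e],z,pose=PT)[:,0].round(4))
E
```

```text
t 33.35 p [ 0.4939 -0.43    0.1321] x [ 0.82  -0.572  0.004] z [ 0.003 -0.002 -1.   ] q [-23.6  11.4   2.4   0.  -80.8  78.6] f [-0.4  0.4 -0.9] gap 0.0852
[ 236  132   60  126 7119] [264.80741677 193.53265908]
((265.5, 194.49996948242188), (58.99999237060547, 124.99998474121094), 0.0)
[[-0.0433 -0.0187  0.1101]
 [-0.0434  0.0297  0.1101]
 [-0.0522  0.0056  0.1101]]
[132, 139, 140, 155, 156, 174, 175, 235, 236, 257]
[ 0.049   0.0439  0.0432  0.0321  0.0314  0.0177  0.0169 -0.032  -0.0329
 -0.0513]
```

View pics/w12.png

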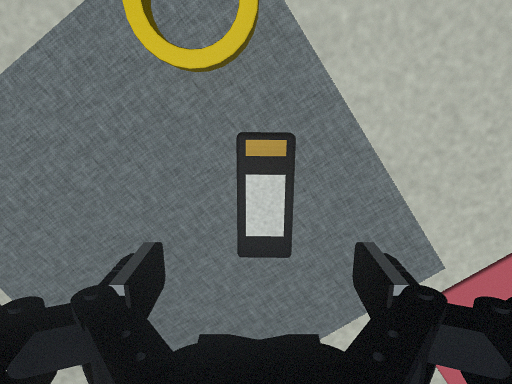

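>>> {"api": "servo_tool", "payload": {"moves": [{"delta_pos": [-0.1, 0.5, 3], "turn": [0, 0, 0], "grip": 1}, {"delta_pos": [-0.1, 0.5, 6], "turn": [0, 0, 0], "grip": 1}, {"delta_pos": [-0.1, 0.5, 8.5], "turn": [0, 0, 0], "grip": 1}, {"delta_pos": [-0.1, 0.5, 10], "turn": [0, 0, 0], "grip": 1}, {"delta_pos": [-0.1, 0.5, 10.5], "turn": [0, 0, 0], "grip": 1}]}}

```text
t: 33.9
tool_pos: [0.4885, -0.4333, 0.0232]
ee_rot: [[0.819, -0.573, -0.002], [-0.573, -0.819, 0.001], [-0.002, 0.0, -1.0]]
ft_force: [-0.0, 1.3, -0.3]
finger_gap: 0.0856
finger_force: 0.0
```

>>> {"api": "servo_tool", "payload": {"moves": [{"delta_pos": [0, 0, 0.2], "turn": [0, 0, 0], "grip": 1}, {"delta_pos": [0, 0, 0.2], "turn": [0, 0, 0], "grip": 1}]}}

```text
t: 34.1
tool_pos: [0.4896, -0.4342, 0.024]
ee_rot: [[0.819, -0.573, 0.002], [-0.573, -0.819, -0.001], [0.002, 0.0, -1.0]]
ft_force: [-0.0, 0.0, 0.5]
finger_gap: 0.0851
finger_force: 0.0
```

```bash
python3 - <<'E'
from h import *
st()
E
```

```text
t 34.1 p [ 0.4896 -0.4342  0.024 ] x [ 0.819 -0.573  0.002] z [ 0.002 -0.001 -1.   ] q [-24.1  15.2  -4.7   0.  -70.   79.1] f [-0.   0.   0.5] gap 0.0851
```

>>> {"api": "servo_tool", "payload": {"moves": [{"delta_pos": [0, 0, 0.2], "turn": [0, 0, 0], "grip": 0.6}, {"delta_pos": [0, 0, 0.2], "turn": [0, 0, 0], "grip": 0.2}, {"delta_pos": [0, 0, 0.2], "turn": [0, 0, 0], "grip": 0.2}, {"delta_pos": [0, 0, 0.2], "turn": [0, 0, 0], "grip": 0.2}, {"delta_pos": [0, 0, 0.2], "turn": [0, 0, 0], "grip": 0.2}], "newtons": 60}}

```text
t: 34.6
tool_pos: [0.4893, -0.4341, 0.0215]
ee_rot: [[0.819, -0.573, 0.001], [-0.573, -0.819, -0.001], [0.001, 0.0, -1.0]]
ft_force: [-0.3, 1.7, 3.8]
finger_gap: 0.0428
finger_force: 63.8
```

>>> {"api": "servo_tool", "payload": {"moves": [{"delta_pos": [0, 0, -1], "turn": [0, 0, 0], "grip": 0.2}, {"delta_pos": [0, 0, -4], "turn": [0, 0, 0], "grip": 0.2}, {"delta_pos": [0, 0, -8], "turn": [0, 0, 0], "grip": 0.2}, {"delta_pos": [0, 0, -13], "turn": [0, 0, 0], "grip": 0.2}, {"delta_pos": [0, 0, -18], "turn": [0, 0, 0], "grip": 0.2}]}}

```text
t: 35.1
tool_pos: [0.4881, -0.4334, 0.202]
ee_rot: [[0.819, -0.574, -0.002], [-0.574, -0.819, 0.001], [-0.002, 0.0, -1.0]]
ft_force: [2.0, -0.8, -1.8]
finger_gap: 0.0427
finger_force: 63.1
```

>>> {"api": "servo_tool", "payload": {"moves": [{"delta_pos": [-1, -4, -2], "turn": [0, 0, -5], "grip": 0.2}, {"delta_pos": [-2, -8, -2], "turn": [0, 0, -11], "grip": 0.2}, {"delta_pos": [-3, -12, -2], "turn": [0, 0, -17], "grip": 0.2}, {"delta_pos": [-4, -16.5, -2], "turn": [0, 0, -23], "grip": 0.2}, {"delta_pos": [-5.3, -20.7, -2], "turn": [0, 0, -29.6], "grip": 0.2}]}}

```text
t: 35.6
tool_pos: [0.5643, -0.232, 0.2204]
ee_rot: [[0.996, -0.09, -0.001], [-0.09, -0.996, 0.0], [-0.001, -0.0, -1.0]]
ft_force: [0.9, 0.8, -2.1]
finger_gap: 0.0426
finger_force: 63.1
```

```bash
python3 - <<'E'
from h import *
st(); go(([.636,-.0267,.22],rot(-5.4)))
E
```

```text
t 35.6 p [ 0.5643 -0.232   0.2204] x [ 0.996 -0.09  -0.001] z [-0.001  0.    -1.   ] q [ -3.6   3.8   3.4  -0.  -89.6  88.4] f [ 0.9  0.8 -2.1] gap 0.0426
d [5.3, -21.09, 0.04] turn [-0.02, 0.04, 0.24]
```

>>> {"api": "servo_tool", "payload": {"moves": [{"delta_pos": [1.2, -4, 0], "turn": [0, 0, 0], "grip": 0.2}, {"delta_pos": [2.5, -9, 0], "turn": [0, 0, 0], "grip": 0.2}, {"delta_pos": [4, -14, 0], "turn": [0, 0, 0], "grip": 0.2}, {"delta_pos": [5, -18, 0], "turn": [0, 0, 0.2], "grip": 0.2}, {"delta_pos": [5.3, -21.1, 0], "turn": [0, 0, 0.2], "grip": 0.2}]}}

```text
t: 36.1
tool_pos: [0.6371, -0.0259, 0.2199]
ee_rot: [[0.995, -0.096, -0.002], [-0.096, -0.995, 0.0], [-0.002, -0.0, -1.0]]
ft_force: [0.4, -0.4, -1.3]
finger_gap: 0.0425
finger_force: 63.2
```

>>> {"api": "servo_tool", "payload": {"moves": [{"delta_pos": [0, 0, 0], "turn": [0, 0, 0], "grip": 0.2}, {"delta_pos": [0, 0, 0], "turn": [0, 0, 0], "grip": 0.2}, {"delta_pos": [0, 0, 0], "turn": [0, 0, 0], "grip": 0.2}]}}

```text
t: 36.4
tool_pos: [0.6365, -0.0294, 0.2206]
ee_rot: [[0.995, -0.098, -0.0], [-0.098, -0.995, -0.0], [-0.0, 0.0, -1.0]]
ft_force: [-0.9, -0.8, -1.4]
finger_gap: 0.0429
finger_force: 63.2
```

```bash
python3 - <<'E'
from h import *
st(); im=camera("wrist"); cv2.imwrite("pics/w13.png",im[:,:,::-1])
g=im.max(2).astype(float)[:,245:273].mean(1); e=[r for r in range(135,340) if abs(g[r+1]-g[r-1])>60]; print(e)
i=camera_info("wrist"); T=i["T_tool_cam"]; PT=(T[:3,3],T[:3,:3],i)
print(pix2w([[257,r] for r in e],0,pose=PT)[:,0].round(4))
go(([.6412,-.0267,.0797],rot(-5.4,10)))
E
```

```text
t 36.4 p [ 0.6365 -0.0294  0.2206] x [ 0.995 -0.098 -0.   ] z [-0. -0. -1.] q [ 15.3   7.9   7.7   0.  -89.9  69.1] f [-0.9 -0.8 -1.4] gap 0.0429
[147, 148, 163, 164, 192, 193, 194, 225, 226, 327, 328]
[ 0.0524  0.052   0.046   0.0456  0.0341  0.0337  0.0332  0.0197  0.0192
 -0.0307 -0.0313]
d [0.44, -0.35, 14.1] turn [0.04, 10.01, -0.26]
```

>>> {"api": "servo_tool", "payload": {"moves": [{"delta_pos": [-0.2, -0.1, 1.5], "turn": [0, 3, 0], "grip": 0.2}, {"delta_pos": [-0.5, -0.3, 3], "turn": [0, 6, 0], "grip": 0.2}, {"delta_pos": [-1, -0.35, 5], "turn": [0, 10, -0.2], "grip": 0.2}, {"delta_pos": [-1, -0.35, 6.2], "turn": [0, 10, -0.2], "grip": 0.2}, {"delta_pos": [-1, -0.35, 6.2], "turn": [0, 10, -0.2], "grip": 0.2}]}}

```text
t: 36.95
tool_pos: [0.6257, -0.0253, 0.1567]
ee_rot: [[0.981, -0.095, 0.169], [-0.094, -0.995, -0.017], [0.17, 0.001, -0.985]]
ft_force: [0.1, 1.5, -1.7]
finger_gap: 0.0428
finger_force: 63.2
```

>>> {"api": "servo_tool", "payload": {"moves": [{"delta_pos": [0, 0, 0], "turn": [0, 0, 0], "grip": 0.2}, {"delta_pos": [0, 0, 0], "turn": [0, 0, 0], "grip": 0.2}, {"delta_pos": [0, 0, 0], "turn": [0, 0, 0], "grip": 0.2}]}}

```text
t: 37.25
tool_pos: [0.6281, -0.0244, 0.1599]
ee_rot: [[0.98, -0.095, 0.174], [-0.093, -0.996, -0.016], [0.175, -0.0, -0.985]]
ft_force: [0.2, -0.5, -1.7]
finger_gap: 0.043
finger_force: 63.2
```

```bash
python3 - <<'E'
from h import *
st()
go(([.6404,-.0266,.0797],rot(-5.4,10)))
E
```

```text
t 37.25 p [ 0.6281 -0.0244  0.1599] x [ 0.98  -0.093  0.175] z [ 0.174 -0.016 -0.985] q [ 18.2  -1.5 -10.4   4.2 -71.9  65.4] f [ 0.2 -0.5 -1.7] gap 0.043
d [-0.18, 0.1, 8.11] turn [0.0, -0.09, -0.02]
```

>>> {"api": "servo_tool", "payload": {"moves": [{"delta_pos": [-0.1, 0.1, 3], "turn": [0, 0, 0], "grip": 0.2}, {"delta_pos": [-0.1, 0.1, 5.5], "turn": [0, 0, 0], "grip": 0.2}, {"delta_pos": [-0.1, 0.1, 7], "turn": [0, 0, 0], "grip": 0.2}, {"delta_pos": [-0.1, 0.1, 7.5], "turn": [0, 0, 0], "grip": 0.2}, {"delta_pos": [-0.1, 0.1, 7.7], "turn": [0, 0, 0], "grip": 0.2}]}}

```text
t: 37.75
tool_pos: [0.6398, -0.0266, 0.0829]
ee_rot: [[0.98, -0.094, 0.173], [-0.092, -0.996, -0.017], [0.174, 0.001, -0.985]]
ft_force: [0.4, -0.2, -2.0]
finger_gap: 0.0426
finger_force: 63.2
```

>>> {"api": "servo_tool", "payload": {"moves": [{"delta_pos": [0, 0, 0.1], "turn": [0, 0, 0], "grip": 0.2}, {"delta_pos": [0, 0, 0.2], "turn": [0, 0, 0], "grip": 0.2}, {"delta_pos": [0, 0, 0.3], "turn": [0, 0, 0], "grip": 0.2}, {"delta_pos": [0, 0, 0.3], "turn": [0, 0, 0], "grip": 0.2}]}}

```text
t: 38.15
tool_pos: [0.64, -0.0265, 0.08]
ee_rot: [[0.98, -0.094, 0.173], [-0.093, -0.996, -0.017], [0.174, 0.0, -0.985]]
ft_force: [-0.1, -0.1, -1.9]
finger_gap: 0.0426
finger_force: 63.2
```

```bash
python3 - <<'E'
from h import *
st()
go(([.6404,-.0266,.0797],rot(-5.4,10)))
E
```

```text
t 38.15 p [ 0.64   -0.0265  0.08  ] x [ 0.98  -0.093  0.174] z [ 0.173 -0.017 -0.985] q [ 17.6   2.7 -14.7   4.4 -63.5  65.4] f [-0.1 -0.1 -1.9] gap 0.0426
d [0.03, 0.01, 0.04] turn [0.01, -0.03, 0.01]
```

>>> {"api": "servo_tool", "payload": {"moves": [{"delta_pos": [0, 0, 0.1], "turn": [0, 0, 0], "grip": 0.2}, {"delta_pos": [0, 0, 0.1], "turn": [0, 0, 0], "grip": 0.2}, {"delta_pos": [0, 0, 0.1], "turn": [0, 0, 0], "grip": 0.2}]}}

```text
t: 38.45
tool_pos: [0.6403, -0.0265, 0.079]
ee_rot: [[0.98, -0.094, 0.174], [-0.092, -0.996, -0.017], [0.174, 0.0, -0.985]]
ft_force: [0.5, 0.4, 1.0]
finger_gap: 0.0422
finger_force: 63.3
```

>>> {"api": "servo_tool", "payload": {"moves": [{"delta_pos": [0, 0, 0], "turn": [0, 0, 0], "grip": 0.5}, {"delta_pos": [0, 0, 0], "turn": [0, 0, 0], "grip": 0.65}, {"delta_pos": [0, 0, 0], "turn": [0, 0, 0], "grip": 0.8}, {"delta_pos": [0, 0, 0], "turn": [0, 0, 0], "grip": 0.8}, {"delta_pos": [0, 0, 0], "turn": [0, 0, 0], "grip": 0.8}]}}

```text
t: 38.95
tool_pos: [0.6401, -0.0266, 0.0786]
ee_rot: [[0.98, -0.094, 0.173], [-0.093, -0.996, -0.017], [0.174, 0.0, -0.985]]
ft_force: [-0.2, -0.7, -0.5]
finger_gap: 0.0684
finger_force: 0.0
```

>>> {"api": "servo_tool", "payload": {"moves": [{"delta_pos": [0, 0, -2], "turn": [0, 0, 0], "grip": 0.8}, {"delta_pos": [0, 0, -5], "turn": [0, 0, 0], "grip": 0.8}, {"delta_pos": [0, 0, -9], "turn": [0, 0, 0], "grip": 0.8}, {"delta_pos": [0, 0, -13], "turn": [0, 0, 0], "grip": 0.8}, {"delta_pos": [0, 0, -18], "turn": [0, 0, 0], "grip": 0.8}]}}

```text
t: 39.45
tool_pos: [0.608, -0.0236, 0.2559]
ee_rot: [[0.981, -0.094, 0.17], [-0.093, -0.996, -0.017], [0.171, 0.001, -0.985]]
ft_force: [0.6, 0.1, -0.5]
finger_gap: 0.0683
finger_force: 0.0
```

>>> {"api": "servo_tool", "payload": {"moves": [{"delta_pos": [0, 0, 0], "turn": [0, -3, 0], "grip": 0.8}, {"delta_pos": [0, 0, 0], "turn": [0, -7, 0], "grip": 0.8}, {"delta_pos": [0, 0, 0], "turn": [0, -10, 0], "grip": 0.8}, {"delta_pos": [0, 0, 0], "turn": [0, -10, 0], "grip": 0.8}, {"delta_pos": [0, 0, 0], "turn": [0, -10, 0], "grip": 0.8}]}}

```text
t: 39.95
tool_pos: [0.6092, -0.0237, 0.2555]
ee_rot: [[0.996, -0.094, 0.0], [-0.094, -0.996, -0.001], [0.001, 0.001, -1.0]]
ft_force: [-0.0, -0.1, -0.6]
finger_gap: 0.0684
finger_force: 0.0
```

```bash
python3 - <<'E'
from h import *
st(); P=wcam(); im=camera("wrist"); np.savez('P14.npz',o=P[0],A=P[1]); cv2.imwrite("pics/w14.png",cv2.resize(im[:,:,::-1],None,fx=1.5,fy=1.5))
go(([.449,-.011,.29],rot(-95.5)))
camera("scene"); print([(np.round(d["centre"],4).tolist(),round(d["confidence"],2)) for d in place_of("guard_bar","scene")])
E
```

```text
t 39.95 p [ 0.6092 -0.0237  0.2555] x [ 0.996 -0.094  0.001] z [ 0.    -0.001 -1.   ] q [ 16.6   3.8   7.    0.  -93.2  68. ] f [-0.  -0.1 -0.6] gap 0.0684
d [-16.04, 0.25, -3.44] turn [-0.01, -0.07, 90.1]
[([0.448, -0.0077, 0.1634], 0.9)]
```

View pics/w14.png

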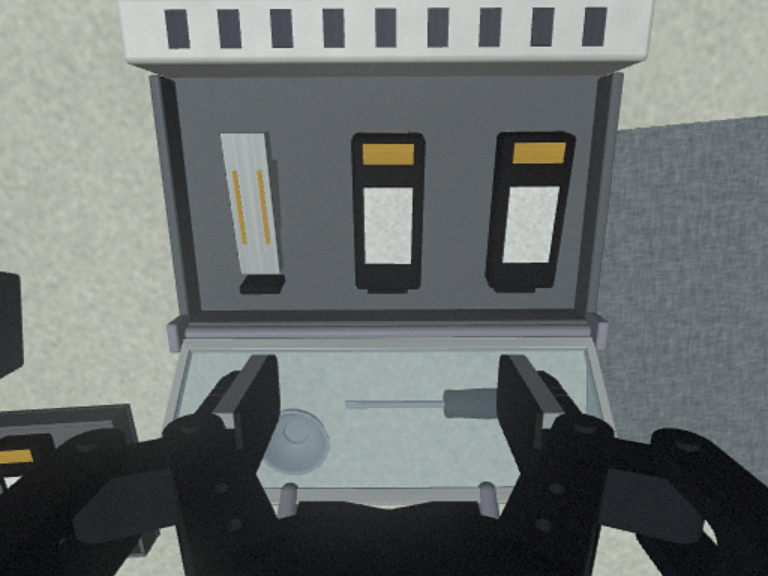

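Both packs lie square on their ledges: (352–425, 133–290) on the middle one and (487–575, 132–290) on the right one. The charged pack is in the tray. Now I'll shut the guard.

>>> {"api": "servo_tool", "payload": {"moves": [{"delta_pos": [-3, 0, -3.4], "turn": [0, 0, 8.5], "grip": 0.6}, {"delta_pos": [-6, 0.1, -3.4], "turn": [0, 0, 17], "grip": 0.6}, {"delta_pos": [-10, 0.2, -3.4], "turn": [0, 0, 25.5], "grip": 0.6}, {"delta_pos": [-14, 0.2, -3.4], "turn": [0, 0, 34], "grip": 0.6}, {"delta_pos": [-16, 0.2, -3.4], "turn": [0, 0, 42.5], "grip": 0.6}]}}

```text
t: 40.6
tool_pos: [0.4473, -0.0107, 0.291]
ee_rot: [[0.666, -0.746, 0.003], [-0.746, -0.666, 0.001], [0.002, -0.003, -1.0]]
ft_force: [1.0, 0.4, 0.4]
finger_gap: 0.0513
finger_force: 0.0
```

>>> {"api": "servo_tool", "payload": {"moves": [{"delta_pos": [0, 0, 0], "turn": [0, 0, 8.5], "grip": 0.6}, {"delta_pos": [0, 0, 0], "turn": [0, 0, 17], "grip": 0.6}, {"delta_pos": [0, 0, 0], "turn": [0, 0, 25.5], "grip": 0.6}, {"delta_pos": [0, 0, 0], "turn": [0, 0, 34], "grip": 0.6}, {"delta_pos": [0, 0, 0], "turn": [0, 0, 42.5], "grip": 0.6}]}}

```text
t: 41.1
tool_pos: [0.4492, -0.0106, 0.2902]
ee_rot: [[-0.013, -1.0, 0.002], [-1.0, 0.013, -0.0], [0.0, -0.002, -1.0]]
ft_force: [0.5, -0.1, 0.3]
finger_gap: 0.0512
finger_force: 0.0
```

>>> {"api": "servo_tool", "payload": {"moves": [{"delta_pos": [0, 0, 0], "turn": [0, 0, 5], "grip": 0.6}, {"delta_pos": [0, 0, 0], "turn": [0, 0, 5], "grip": 0.6}, {"delta_pos": [0, 0, 0], "turn": [0, 0, 5], "grip": 0.6}, {"delta_pos": [0, 0, 0], "turn": [0, 0, 5], "grip": 0.6}]}}

```text
t: 41.5
tool_pos: [0.4494, -0.0105, 0.29]
ee_rot: [[-0.092, -0.996, 0.001], [-0.996, 0.092, -0.0], [0.0, -0.001, -1.0]]
ft_force: [-0.8, 0.5, 0.3]
finger_gap: 0.0512
finger_force: 0.0
```

```bash
python3 - <<'E'
from h import *
st(); go(([.4488,-.0105,.1715],rot(-95.5)))
E
```

```text
t 41.5 p [ 0.4494 -0.0105  0.29  ] x [-0.092 -0.996  0.   ] z [ 0.001 -0.    -1.   ] q [ 24.6 -20.5 -11.1   0.  -99.3 -29.9] f [-0.8  0.5  0.3] gap 0.0512
d [0.0, 0.06, 11.85] turn [-0.03, -0.01, 0.21]
```

>>> {"api": "servo_tool", "payload": {"moves": [{"delta_pos": [0, 0, 4], "turn": [0, 0, 0], "grip": 0.6}, {"delta_pos": [0, 0, 8], "turn": [0, 0, 0], "grip": 0.6}, {"delta_pos": [0, 0, 11], "turn": [0, 0, 0], "grip": 0.6}, {"delta_pos": [0, 0, 11.85], "turn": [0, 0, 0], "grip": 0.6}, {"delta_pos": [0, 0, 11.85], "turn": [0, 0, 0], "grip": 0.6}]}}

```text
t: 42.0
tool_pos: [0.4492, -0.0108, 0.1709]
ee_rot: [[-0.093, -0.996, -0.001], [-0.996, 0.093, -0.001], [0.002, 0.001, -1.0]]
ft_force: [-0.9, -0.2, 0.3]
finger_gap: 0.0514
finger_force: 0.0
```

>>> {"api": "servo_tool", "payload": {"moves": [{"delta_pos": [0, 0, 0], "turn": [0, 0, 0], "grip": 0}, {"delta_pos": [0, 0, 0], "turn": [0, 0, 0], "grip": 0}, {"delta_pos": [0, 0, 0], "turn": [0, 0, 0], "grip": 0}, {"delta_pos": [0, 0, 0], "turn": [0, 0, 0], "grip": 0}, {"delta_pos": [0, 0, 0], "turn": [0, 0, 0], "grip": 0}], "newtons": 40}}

```text
t: 42.5
tool_pos: [0.4494, -0.0104, 0.1726]
ee_rot: [[-0.094, -0.996, 0.0], [-0.996, 0.094, -0.0], [-0.0, -0.0, -1.0]]
ft_force: [-6.0, 2.5, 5.7]
finger_gap: 0.0104
finger_force: 39.1
```

>>> {"api": "servo_tool", "payload": {"moves": [{"delta_pos": [0, -1.62, -1.35], "turn": [0, 0, 0], "grip": 0}, {"delta_pos": [0, -2.98, -2.23], "turn": [0, 0, 0], "grip": 0}, {"delta_pos": [0, -4.43, -2.97], "turn": [0, 0, 0], "grip": 0}, {"delta_pos": [0, -5.94, -3.55], "turn": [0, 0, 0], "grip": 0}, {"delta_pos": [0, -7.51, -3.97], "turn": [0, 0, 0], "grip": 0}]}}

```text
t: 43.0
tool_pos: [0.5247, -0.0173, 0.2122]
ee_rot: [[-0.094, -0.996, 0.0], [-0.996, 0.094, 0.0], [-0.0, -0.0, -1.0]]
ft_force: [-2.8, 2.1, 1.1]
finger_gap: 0.0104
finger_force: 40.5
```

>>> {"api": "servo_tool", "payload": {"moves": [{"delta_pos": [0, -1.6, -0.25], "turn": [0, 0, 0], "grip": 0}, {"delta_pos": [0, -3.22, -0.34], "turn": [0, 0, 0], "grip": 0}, {"delta_pos": [0, -4.84, -0.25], "turn": [0, 0, 0], "grip": 0}, {"delta_pos": [0, -6.44, 0], "turn": [0, 0, 0], "grip": 0}, {"delta_pos": [0, -8.01, 0.42], "turn": [0, 0, 0], "grip": 0}]}}

```text
t: 43.5
tool_pos: [0.6051, -0.0247, 0.2077]
ee_rot: [[-0.093, -0.996, 0.001], [-0.996, 0.093, 0.0], [-0.0, -0.001, -1.0]]
ft_force: [-1.1, 2.1, 1.6]
finger_gap: 0.0105
finger_force: 40.0
```

>>> {"api": "servo_tool", "payload": {"moves": [{"delta_pos": [0, -1.51, 0.58], "turn": [0, 0, 0], "grip": 0}, {"delta_pos": [0, -2.96, 1.32], "turn": [0, 0, 0], "grip": 0}, {"delta_pos": [0, -4.32, 2.2], "turn": [0, 0, 0], "grip": 0}, {"delta_pos": [0, -5.58, 3.22], "turn": [0, 0, 0], "grip": 0}, {"delta_pos": [0, -6.71, 4.35], "turn": [0, 0, 0], "grip": 0}]}}

```text
t: 44.0
tool_pos: [0.6706, -0.0312, 0.164]
ee_rot: [[-0.093, -0.996, -0.002], [-0.996, 0.093, -0.001], [0.001, 0.002, -1.0]]
ft_force: [-64.3, 20.7, 70.5]
finger_gap: 0.0104
finger_force: 51.5
```

>>> {"api": "servo_tool", "payload": {"moves": [{"delta_pos": [0, -0.1, 0.1], "turn": [0, 0, 0], "grip": 0}, {"delta_pos": [0, -0.2, 0.2], "turn": [0, 0, 0], "grip": 0}, {"delta_pos": [0, -0.2, 0.2], "turn": [0, 0, 0], "grip": 0}]}}

```text
t: 44.3
tool_pos: [0.67, -0.031, 0.1644]
ee_rot: [[-0.093, -0.996, -0.006], [-0.996, 0.093, -0.001], [0.001, 0.006, -1.0]]
ft_force: [-23.0, 6.4, 16.0]
finger_gap: 0.0103
finger_force: 42.4
```

```bash
python3 - <<'E'
from h import *
st()
E
```

```text
t 44.3 p [ 0.67   -0.031   0.1644] x [-0.093 -0.996  0.001] z [-0.006 -0.001 -1.   ] q [ 14.4  13.6   8.4  -0.  -85.1 -19.7] f [-23.    6.4  16. ] gap 0.0103
```

>>> {"api": "servo_tool", "payload": {"moves": [{"delta_pos": [0, 0.2, -0.2], "turn": [0, 0, 0], "grip": 0.3}, {"delta_pos": [0, 0.2, -0.2], "turn": [0, 0, 0], "grip": 0.6}, {"delta_pos": [0, 0.2, -0.2], "turn": [0, 0, 0], "grip": 0.6}, {"delta_pos": [0, 0.2, -0.2], "turn": [0, 0, 0], "grip": 0.6}]}}

```text
t: 44.7
tool_pos: [0.6709, -0.0316, 0.1629]
ee_rot: [[-0.094, -0.996, -0.0], [-0.996, 0.094, -0.001], [0.001, 0.0, -1.0]]
ft_force: [0.6, -0.0, 0.1]
finger_gap: 0.0513
finger_force: 0.0
```

>>> {"api": "servo_tool", "payload": {"moves": [{"delta_pos": [0, 0, -2], "turn": [0, 0, 0], "grip": 0.6}, {"delta_pos": [0, 0, -5], "turn": [0, 0, 0], "grip": 0.6}, {"delta_pos": [0, 0, -9], "turn": [0, 0, 0], "grip": 0.6}, {"delta_pos": [0, 0, -12], "turn": [0, 0, 0], "grip": 0.6}, {"delta_pos": [0, 0, -12], "turn": [0, 0, 0], "grip": 1}]}}

```text
t: 45.2
tool_pos: [0.6722, -0.032, 0.2894]
ee_rot: [[-0.095, -0.995, 0.009], [-0.996, 0.095, -0.001], [-0.0, -0.009, -1.0]]
ft_force: [-0.8, -0.9, -0.1]
finger_gap: 0.064
finger_force: 0.0
```

>>> {"api": "servo_tool", "payload": {"moves": [{"delta_pos": [-4.5, 1.5, 0], "turn": [0, 0, -8], "grip": 1}, {"delta_pos": [-9, 3, 0], "turn": [0, 0, -16], "grip": 1}, {"delta_pos": [-13.5, 4.5, 0], "turn": [0, 0, -24], "grip": 1}, {"delta_pos": [-18, 6, 0], "turn": [0, 0, -32], "grip": 1}, {"delta_pos": [-22.5, 7.5, 0], "turn": [0, 0, -40], "grip": 1}]}}

```text
t: 45.7
tool_pos: [0.6167, 0.2013, 0.2827]
ee_rot: [[0.572, -0.82, -0.0], [-0.82, -0.572, -0.001], [0.0, 0.001, -1.0]]
ft_force: [0.7, -0.1, 0.8]
finger_gap: 0.0852
finger_force: 0.0
```

```bash
python3 - <<'E'
from h import *
st(); go(([.5862,.3274,.25],rot(-15)))
camera("scene"); print([(np.round(d["centre"],4).tolist(),round(d["confidence"],2)) for d in place_of("guard_bar","scene")])
E
```

```text
t 45.7 p [0.6167 0.2013 0.2827] x [ 0.572 -0.82   0.   ] z [-0.    -0.001 -1.   ] q [ 35.7  10.2  16.8   0.  -96.6  -0.8] f [ 0.7 -0.1  0.8] gap 0.0852
d [-12.09, -4.71, 3.26] turn [0.04, -0.0, -40.08]
[([0.666, -0.0252, 0.1541], 0.89)]
```

Guard is shut (bar back at about (0.666, -0.025, 0.154)). On to the selector.

>>> {"api": "servo_tool", "payload": {"moves": [{"delta_pos": [-3, -1, 1], "turn": [0, 0, -8], "grip": 1}, {"delta_pos": [-6, -2, 2], "turn": [0, 0, -16], "grip": 1}, {"delta_pos": [-9, -3.5, 3], "turn": [0, 0, -24], "grip": 1}, {"delta_pos": [-12.1, -4.7, 3.2], "turn": [0, 0, -32], "grip": 1}, {"delta_pos": [-12.1, -4.7, 3.2], "turn": [0, 0, -40], "grip": 1}]}}

```text
t: 46.3
tool_pos: [0.5861, 0.3289, 0.2485]
ee_rot: [[0.966, -0.257, -0.003], [-0.257, -0.966, -0.002], [-0.002, 0.002, -1.0]]
ft_force: [0.5, -1.0, 0.6]
finger_gap: 0.0853
finger_force: 0.0
```

>>> {"api": "servo_tool", "payload": {"moves": [{"delta_pos": [0, 0, 3], "turn": [0, 0, 0], "grip": 1}, {"delta_pos": [0, 0, 6], "turn": [0, 0, 0], "grip": 1}, {"delta_pos": [0, 0, 8], "turn": [0, 0, 0], "grip": 1}, {"delta_pos": [0, 0, 8], "turn": [0, 0, 0], "grip": 1}, {"delta_pos": [0, 0, 8], "turn": [0, 0, 0], "grip": 1}]}}

```text
t: 46.8
tool_pos: [0.5877, 0.3255, 0.1715]
ee_rot: [[0.964, -0.266, 0.0], [-0.266, -0.964, -0.001], [0.001, 0.001, -1.0]]
ft_force: [-0.2, -0.1, 1.4]
finger_gap: 0.0854
finger_force: 0.0
```

```bash
python3 - <<'E'
from h import *
st(); go(([.5865,.3272,.085],rot(-15)))
camera("scene"); print([(np.round(d["centre"],4).tolist(),round(d["confidence"],2)) for d in place_of("tray","scene")[:2]])
E
```

```text
t 46.8 p [0.5877 0.3255 0.1715] x [ 0.964 -0.266  0.001] z [ 0.    -0.001 -1.   ] q [ 46.   13.4   8.9   0.1 -85.5  28.5] f [-0.2 -0.1  1.4] gap 0.0854
d [-0.17, -0.15, 8.65] turn [0.06, -0.03, -0.43]
[([0.42, 0.3148, 0.0013], 0.93)]
```

>>> {"api": "servo_tool", "payload": {"moves": [{"delta_pos": [-0.15, -0.15, 4], "turn": [0, 0, -0.4], "grip": 1}, {"delta_pos": [-0.15, -0.15, 7], "turn": [0, 0, -0.4], "grip": 1}, {"delta_pos": [-0.15, -0.15, 8.6], "turn": [0, 0, -0.4], "grip": 1}, {"delta_pos": [-0.15, -0.15, 8.6], "turn": [0, 0, -0.4], "grip": 1}, {"delta_pos": [-0.15, -0.15, 8.6], "turn": [0, 0, -0.4], "grip": 0.4}]}}

```text
t: 47.4
tool_pos: [0.5872, 0.3281, 0.0874]
ee_rot: [[0.966, -0.259, 0.002], [-0.259, -0.966, 0.0], [0.002, -0.001, -1.0]]
ft_force: [0.3, 0.1, 0.5]
finger_gap: 0.0732
finger_force: 0.0
```

>>> {"api": "servo_tool", "payload": {"moves": [{"delta_pos": [0, 0, 0], "turn": [0, 0, 0], "grip": 0}, {"delta_pos": [0, 0, 0], "turn": [0, 0, 0], "grip": 0}, {"delta_pos": [0, 0, 0], "turn": [0, 0, 0], "grip": 0}, {"delta_pos": [0, 0, 0], "turn": [0, 0, 0], "grip": 0}, {"delta_pos": [0, 0, 0], "turn": [0, 0, 0], "grip": 0}], "newtons": 40}}

```text
t: 47.9
tool_pos: [0.5864, 0.3277, 0.086]
ee_rot: [[0.966, -0.259, 0.001], [-0.259, -0.966, -0.0], [0.001, 0.0, -1.0]]
ft_force: [-1.0, -0.6, 3.9]
finger_gap: 0.0133
finger_force: 42.6
```

```bash
python3 - <<'E'
from h import *
st()
E
```

```text
t 47.9 p [0.5864 0.3277 0.086 ] x [ 0.966 -0.259  0.001] z [ 0.001 -0.    -1.   ] q [ 46.2  15.3   2.1   0.  -76.8  28.8] f [-1.  -0.6  3.9] gap 0.0133
```

Clean grip. Turning +60° clockwise (two clicks), then releasing and checking.

>>> {"api": "servo_tool", "payload": {"moves": [{"delta_pos": [0, 0, 0], "turn": [0, 0, 8], "grip": 0}, {"delta_pos": [0, 0, 0], "turn": [0, 0, 16], "grip": 0}, {"delta_pos": [0, 0, 0], "turn": [0, 0, 24], "grip": 0}, {"delta_pos": [0, 0, 0], "turn": [0, 0, 32], "grip": 0}, {"delta_pos": [0, 0, 0], "turn": [0, 0, 40], "grip": 0}]}}

```text
t: 48.4
tool_pos: [0.5857, 0.3266, 0.086]
ee_rot: [[0.569, -0.822, -0.001], [-0.822, -0.569, -0.003], [0.001, 0.003, -1.0]]
ft_force: [-6.4, -5.5, 5.7]
finger_gap: 0.0132
finger_force: 43.0
```

>>> {"api": "servo_tool", "payload": {"moves": [{"delta_pos": [0, 0, 0], "turn": [0, 0, 7], "grip": 0}, {"delta_pos": [0, 0, 0], "turn": [0, 0, 14], "grip": 0}, {"delta_pos": [0, 0, 0], "turn": [0, 0, 20], "grip": 0}, {"delta_pos": [0, 0, 0], "turn": [0, 0, 20], "grip": 0}, {"delta_pos": [0, 0, 0], "turn": [0, 0, 20], "grip": 0}]}}

```text
t: 48.9
tool_pos: [0.5851, 0.3263, 0.086]
ee_rot: [[0.259, -0.966, -0.003], [-0.966, -0.259, -0.003], [0.003, 0.004, -1.0]]
ft_force: [-7.8, -5.6, 7.4]
finger_gap: 0.0136
finger_force: 43.3
```

>>> {"api": "servo_tool", "payload": {"moves": [{"delta_pos": [0, 0, 0], "turn": [0, 0, 0], "grip": 0.3}, {"delta_pos": [0, 0, 0], "turn": [0, 0, 0], "grip": 0.6}, {"delta_pos": [0, 0, 0], "turn": [0, 0, 0], "grip": 1}, {"delta_pos": [0, 0, 0], "turn": [0, 0, 0], "grip": 1}, {"delta_pos": [0, 0, 0], "turn": [0, 0, 0], "grip": 1}]}}

```text
t: 49.4
tool_pos: [0.5863, 0.3278, 0.0851]
ee_rot: [[0.259, -0.966, -0.0], [-0.966, -0.259, -0.0], [0.0, 0.0, -1.0]]
ft_force: [-0.6, -0.1, 0.1]
finger_gap: 0.0813
finger_force: 0.0
```

>>> {"api": "servo_tool", "payload": {"moves": [{"delta_pos": [0, 0, -4], "turn": [0, 0, 0], "grip": 1}, {"delta_pos": [0, 0, -9], "turn": [0, 0, 0], "grip": 1}, {"delta_pos": [0, 0, -14], "turn": [0, 0, 0], "grip": 1}, {"delta_pos": [0, 0, -18], "turn": [0, 0, 0], "grip": 1}, {"delta_pos": [0, 0, -22], "turn": [0, 0, 0], "grip": 1}]}}

```text
t: 49.9
tool_pos: [0.5861, 0.3277, 0.3076]
ee_rot: [[0.259, -0.966, 0.001], [-0.966, -0.259, 0.001], [-0.0, -0.001, -1.0]]
ft_force: [0.5, 0.7, 0.2]
finger_gap: 0.0852
finger_force: 0.0
```

>>> {"api": "servo_tool", "payload": {"moves": [{"delta_pos": [0, 0, 0], "turn": [0, 0, 0], "grip": 1}, {"delta_pos": [0, 0, 0], "turn": [0, 0, 0], "grip": 1}, {"delta_pos": [0, 0, 0], "turn": [0, 0, 0], "grip": 1}, {"delta_pos": [0, 0, 0], "turn": [0, 0, 0], "grip": 1}]}}

```text
t: 50.3
tool_pos: [0.586, 0.3277, 0.3034]
ee_rot: [[0.259, -0.966, -0.002], [-0.966, -0.259, -0.002], [0.001, 0.003, -1.0]]
ft_force: [0.4, -0.0, 0.6]
finger_gap: 0.0852
finger_force: 0.0
```

```bash
python3 - <<'E'
from h import *
st(); w=camera("wrist"); t=camera("top"); 
a=cv2.resize(w[60:300,100:420],(400,300),interpolation=cv2.INTER_CUBIC); b=cv2.resize(t[80:270,130:430],(800,300*800//800 if 0 else 300),interpolation=cv2.INTER_CUBIC)
s=camera("scene"); c=cv2.resize(s[180:380,130:430],(400,300),interpolation=cv2.INTER_CUBIC)
cv2.imwrite("pics/fin.png",np.vstack([np.hstack([a,c]),b])[:,:,::-1])
print([(n,[(np.round(d["centre"],4).tolist(),round(d["confidence"],2)) for d in place_of(n,"scene")[:4]]) for n in ("old1","guard_bar","tray")])
E
```

```text
t 50.3 p [0.586  0.3277 0.3034] x [ 0.259 -0.966  0.001] z [-0.002 -0.002 -1.   ] q [ 46.2  14.3  23.7  -0.  -99.6 -31.2] f [ 0.4 -0.   0.6] gap 0.0852
[('old1', [([0.421, 0.3135, 0.0144], 0.84), ([0.42, 0.3122, 0.0033], 0.46)]), ('guard_bar', [([0.6673, -0.0262, 0.1534], 0.96), ([0.6325, -0.1147, 0.0581], 0.49)]), ('tray', [([0.4226, 0.3156, 0.0081], 0.6), ([0.4226, 0.3167, 0.0027], 0.59)])]
```

View pics/fin.png

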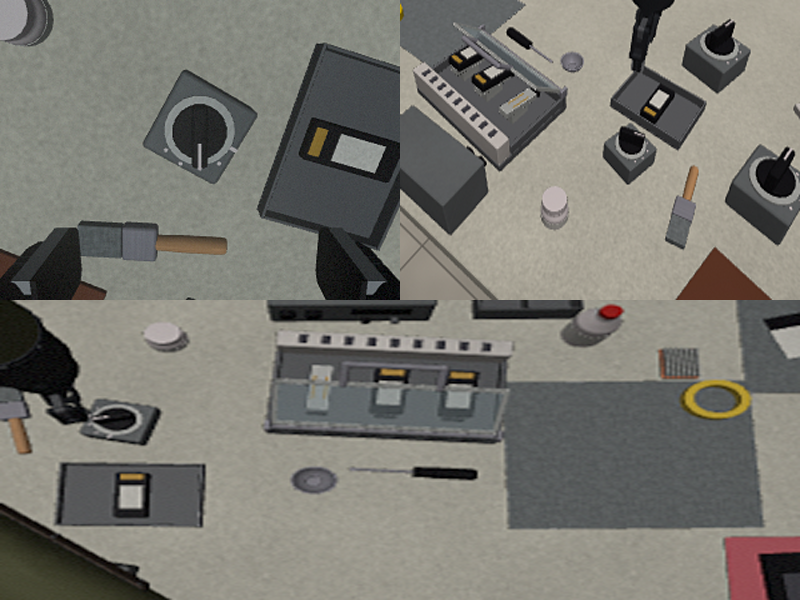

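The final picture shows the pointer at (200,155) covering dot 2, with the mark at (235,149). The guard is shut over two packs, the charged pack is in the tray, and the bystanders are where they were.

```bash
python3 -c "
from h import *
print(ctrl.finish_job())"
```

```text
the job is handed in; nothing more can be done
None
```

I handed the job in: the selector was turned off, the one charged pack went into the grey tray, both flat packs were laid on the middle and right ledges, the guard was shut with the selector still off, and the selector was then turned to 2; the only rough moment was about 97 N at the wrist as the guard shut, under the 120 N limit.

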